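# Lay out a plate count and hold the hand magnifier level over it

## Task

Set up a plate count on the colony counter: put the small closed culture dish in the middle of its lit plate, then lay the gridded counting disc centred on top of the dish, setting both down gently rather than dropping them. Then draw the hand magnifier out of its slanted holder, turn it until the lens lies level, and finish while holding it still with the lens centred over the counting disc and about 8 cm above it, touching nothing but your gripper. Keep the dish and disc the right way up and leave everything else on the bench where it stands.

Things in the scene. Friction and masses are not known exactly. Their poses are not given: they have to be found in the camera images.
- counter: Colony counter, fixed: low white housing 240 mm (x) by 210 mm (y), sloped grey control panel (black window, knob) at the -x end, on top a round white lit plate in a steel rim, 136 mm across. Origin on the bench under the housing; x points away from the control panel. Housing top 62 mm above the bench, plate 66 mm.
- plate_centre (a point): Middle of the lit plate's top face, 66 mm above the bench, 20 mm from the counter's origin along its +x. The plate is flat; thin black centring rings are printed on it.
- dish: Small closed culture dish, clear plastic with pale amber medium, a plain disc 57 mm across and 15 mm high, 35 g, lying flat on the bench to the right of the counter. Origin: centre of its underside; z up. It is the only small dish; the two stacked large ones are 93 mm across.
- grid_disc: Counting disc: flat glass disc with a black square grid, in a steel rim, 60 mm across, 10 mm thick, 60 g, flat on the bench right of the counter (dish and disc: either may be the nearer to the robot). Origin: centre of its underside; z up. On top of the dish its underside stands 15 mm above the dish's underside.
- magnifier: Hand magnifier, 110 g: clear lens in a steel rim 64 mm across, 9 mm thick; 11 mm neck; black handle 100 mm long, 16 wide (y), 14 thick (z). Origin: lens centre; x runs from handle to lens (handle at x = -44 to -144 mm, balance near -30), z square to the lens. At first lens down in the holder, handle leaning 30 deg from upright to the holder's -x, its y along the holder's y. Either lens face may end up.
- handle_grip (a point): Point on the axis of the magnifier's handle, 75 mm from the lens centre (x = -75 mm on the magnifier), a good place to grip; about 115 mm above the bench at the start.
- holder: Slanted grey magnifier holder, fixed left of the counter, 115 (x) by 90 (y) mm, 74 high. Origin on the bench under the lens centre, which is 50 mm up. Pocket: back rest on the -x side and lower lip on the +x side: the lens rim rests on its floor with 3 mm play in thickness, 2 mm each side, and slides out over 50 mm along the handle's direction (up and to the holder's -x, 30 deg from upright).
- flask: Conical glass flask, 80 mm across and 135 mm high, a bystander. Origin: centre of its underside.
- water_bottle: Clear water bottle with blue cap, 65 mm across and 210 mm high, left of and beyond the holder, a bystander. Origin: centre of its underside.
- reagent_bottle: Brown glass reagent bottle, 60 mm across and 120 mm high, a bystander. Origin: centre of its underside.
- large_dishes: Two large culture dishes in a pile, 93 mm across and 32 mm high together, at the far right, a bystander. Origin: centre of the underside.
- beaker: Small empty glass beaker, 60 mm across and 70 mm high, between the robot and the counter, a bystander. Origin: centre of its underside.
- marker_pen: Marker pen lying on the bench between the robot and the counter, 130 mm long and 15 mm thick, a bystander. Origin: under its middle.
Mind the look-alikes: they are no part of the job. What is shaped like the magnifier but red is not meant.

How it is judged:
On the way, in this order (a step that is already met when the one before it is completed fails the run):
1. the small dish stands centred on the lit plate, let go (horizontal distance between dish and plate_centre below 0.01 m and z of dish in the frame of counter between 0.063 and 0.069 m and angle between dish's own z axis and vertical below 0.1 rad and contact force between the fingers and dish below 0.05 N and linear speed of dish below 0.02 m/s), for 0.2 s.
2. the counting disc lies centred on the dish, let go (all of step 1 and horizontal distance between grid_disc and dish below 0.008 m and z of grid_disc in the frame of dish between 0.012 and 0.018 m and angle between grid_disc's own z axis and vertical below 0.1 rad and contact force between the fingers and grid_disc below 0.05 N and linear speed of grid_disc below 0.02 m/s), for 0.2 s.
3. the magnifier is out of its holder and carried by the gripper (distance between magnifier and holder above 0.12 m and contact force between magnifier and holder below 0.05 N and contact force between the fingers and magnifier above 1 N), for 0.1 s.
At the end, for the whole second after the job is handed in: Dish flat on the plate within 10 mm of its middle, disc flat on the dish within 8 mm of its axis, both let go. Magnifier held still, touching only the fingers, lens level within 11 deg, within 15 mm of the disc's axis and 50-120 mm above its underside. Bystanders within 30 mm of their places (all of step 2 and horizontal distance between magnifier and grid_disc below 0.015 m and z of magnifier in the frame of grid_disc between 0.05 and 0.12 m and (angle between magnifier's own z axis and vertical below 0.2 rad or angle between magnifier's own z axis and vertical above 2.94 rad) and linear speed of magnifier below 0.02 m/s and contact force between the fingers and magnifier above 1 N and contact force between magnifier and holder below 0.05 N and contact force between magnifier and counter below 0.05 N and contact force between magnifier and dish below 0.05 N and contact force between magnifier and grid_disc below 0.05 N and contact force between magnifier and flask below 0.05 N and contact force between magnifier and water_bottle below 0.05 N and contact force between magnifier and reagent_bottle below 0.05 N and contact force between magnifier and large_dishes below 0.05 N and contact force between magnifier and beaker below 0.05 N and contact force between magnifier and marker_pen below 0.05 N and distance of each of flask, water_bottle, reagent_bottle, large_dishes, beaker, marker_pen from where it was at the start of the episode below 0.03 m); the arm keeps its last pose, push and grip.
It fails at once if the dish is dropped: let go over the counter more than 15 mm above the plate (horizontal distance between dish and plate_centre below 0.1 m and z of dish in the frame of counter above 0.081 m and contact force between dish and anything else below 0.02 N).
It fails at once if the counting disc is dropped: let go over the dish more than 15 mm above it (horizontal distance between grid_disc and plate_centre below 0.1 m and z of grid_disc in the frame of counter above 0.096 m and contact force between grid_disc and anything else below 0.02 N).
It fails at once if the dish or the counting disc is tipped over (angle between any of dish, grid_disc's own z axis and vertical above 0.9 rad).
It fails at once if a bystander is knocked or moved more than 30 mm (distance of any of flask, water_bottle, reagent_bottle, large_dishes, beaker, marker_pen from where it was at the start of the episode above 0.03 m).
It also fails if it takes over 70 s, if anything falls off the work surface, if the arm or the gripper's body presses on something with over 40 N, if the wrist force passes 120 N, or if a joint passes its speed limit or range.

## Robot

A 6-joint arm with a two-finger parallel gripper is mounted at the origin on the work surface. World frame = base frame: x ahead of the robot, y to its left, z up, the work surface at z = 0. Lengths are in m, angles in rad, forces in N, time in s.
With the tool pointing down it reaches from about 0.35 to 0.875 m from the base axis. Payload 15.5 kg.
Tool frame: the origin (TCP) lies at the very end of the fingers, on their centre line; the grasp point (between the pads) lies 19 mm behind it; z points along the fingers, y is the direction in which the jaws open and shut (so a half turn about z gives the same grasp; the last joint's range is limited). The gripper opens to 85 mm and grips with 20 to 120 N. Pads are 22 mm wide; open, the fingers measure 114 mm over their backs; the gripper's body (76 mm by 85 mm) begins 54 mm behind the grasp point. The pads swing forward as they close: fully open they stand 13 mm farther back than shut.
Start: joints at [-1.242, 0.494, 1.345, -0, 1.302, -0.096], TCP at [0.257, -0.57, 0.231] pointing down, gripper open.
Joint ranges: [-2.91, 2.91], [-0.82, 2.16], [0.22, 2.67], [-1.22, 4.37], [0.12, 2.79], [-3.08, 3.08]. Speed limits (rad/s): [1.89, 1.89, 2.57, 3.01, 3.01, 3.01].

## Interface

Orientations are given as a 3x3 rotation matrix whose columns are the frame's x, y, z axes.
In Python, from station import robot gives the robot as it stands.
- The arm moves only by the tool step_arm, never from a script. Its argument "motion" is a list of rows, each a list of 2 entries, a list of its own where there are three numbers: the shift along the world's x, y, z in cm, then the turn about the world's z in rad. In form: [[[dx, dy, dz], yaw], ...]. A call has 1 to 10 rows; each row is the pose to reach, as a shift and turn from the pose measured when the call began; what a row does not reach only later rows make up. A row lasts 1/8 s, in which the tool goes at most 62.5 mm and 10.7 degrees, less where a joint would pass 70% of its speed; a pose out of reach is approached as far as the arm can. A call with a gripper value outside its range is refused whole. "gripper" is the closure, from 0 (fully open) to 1 (shut), set as the call begins (left out, the last holds). The fingers move at their own pace and stop on an object; "force" is the grip in N (left out, the last holds). Time passes only in rows, so rows that repeat a pose let the fingers close. It gives the time, the measured TCP pose, the force and the opening at its end, in the units of the state.
- robot.get_obs(): the state, without advancing time (a new reading comes with each control period).
- robot.camera(name): name is "scene" or "side" or "wrist"; returns the picture (384x512x3 uint8, red, green, blue); there is no depth.
- robot.get_calibration(name): a dict with "fx", "fy", "cx", "cy" (pixels), "extrinsics" (4x4, takes a point from world to camera coordinates). Camera axes: x right, y down, z forward; pixel columns grow to the right and rows downward; lengths in m; the calibration is good to about 2 mm. The wrist camera is an equidistant fisheye: a pixel r from the principal point sees the ray r / f radians off the axis. A picture is of the moment at which its call begins: read the wrist's pose just before it. get_calibration takes no time and is no camera call; for the wrist camera it gives the pose at the moment of the call.
- robot.job_done(): hands the job in, once; it reports no verdict.
The state is a dict: "time": time; "qpos": joint angles; "joint_vel": joint speeds; "tau": joint torques, N m; "tool_pos": TCP position; "orientation": TCP orientation; "wrist_force": force on the tool from outside, world axes, zero at the start; "ft_torque": the same for the moment, N m; "finger_gap": finger opening in m.
Only numpy, scipy, OpenCV 4.12 (cv2) and the standard library are available. Lean on these libraries where they do the work, as an engineer would, in place of code of your own. Each camera call takes 0.05 s, during which the arm holds its last target.

## Working session

There is one attempt and no reset: what is moved stays moved. The work goes in short steps, Python scripts to look and compute and a tool call to move; the robot and the scene stay as the last step left them, time stands still between calls to the robot, and variables do not carry over. Pictures are saved under pics/ and viewed, and the job is handed in when it is done.

Besides the shell and the picture viewer there is one more tool, called after "Request:" by a JSON object that holds its "name" and its "arguments", one argument or row to a line. step_arm: Moves the arm, as the interface text tells. Its arguments: {"type":"object","properties":{"motion":{"type":"array","items":{"type":"array"}},"gripper":{"type":"number"},"force":{"type":"number"}},"required":["motion"]}

```bash
ls; mkdir -p pics; python3 - <<'E'
from station import robot
import cv2
o=robot.get_obs(); print(o['time'],o['tool_pos'],o['orientation'],o['finger_gap'])
for n in ["scene","side","wrist"]:
    c=robot.get_calibration(n); print(n,c)
    im=robot.camera(n); cv2.imwrite(f'pics/{n}0.png',im[:,:,::-1])
E
```

```text
pics
0.0 [ 0.2568847  -0.56937132  0.23069885] [[ 9.11547253e-01  4.11195139e-01 -4.04395272e-04]
 [ 4.11195326e-01 -9.11546551e-01  1.13535263e-03]
 [ 9.82263650e-05 -1.20121301e-03 -9.99999274e-01]] 0.08528597749670938
scene {'fx': 481.0858869565867, 'fy': 481.0858869565867, 'cx': 256.58599199087513, 'cy': 187.21810731480292, 'extrinsics': array([[ 0.4824994 ,  0.8756056 , -0.02256481, -0.19441078],
       [ 0.58425089, -0.34092914, -0.73649048, -0.19690357],
       [-0.65256818,  0.3421727 , -0.67607145,  1.75617967],
       [ 0.        ,  0.        ,  0.        ,  1.        ]])}
side {'fx': 437.6862484967005, 'fy': 437.6862484967005, 'cx': 256.7228339886336, 'cy': 195.6429049899322, 'extrinsics': array([[-0.99667029, -0.07822156, -0.02301574,  0.45281444],
       [-0.02987057,  0.61292336, -0.78957755,  0.09546171],
       [ 0.07586887, -0.78626099, -0.61321903,  1.26259235],
       [ 0.        ,  0.        ,  0.        ,  1.        ]])}
wrist {'fx': 297.3186396354542, 'fy': 297.3186396354542, 'cx': 259.8460317165108, 'cy': 192.36144508937764, 'extrinsics': array([[ 4.10436669e-01, -9.11889104e-01, -4.85433741e-05,
        -6.25602095e-01],
       [-8.65411379e-01, -3.89534057e-01,  3.15160854e-01,
        -4.17627312e-02],
       [-2.87410658e-01, -1.29311561e-01, -9.49038268e-01,
         3.78881647e-01],
       [ 0.00000000e+00,  0.00000000e+00,  0.00000000e+00,
         1.00000000e+00]])}
```

View pics/scene0.png

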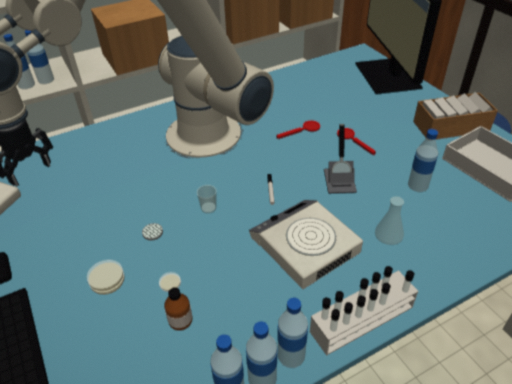

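View pics/side0.png

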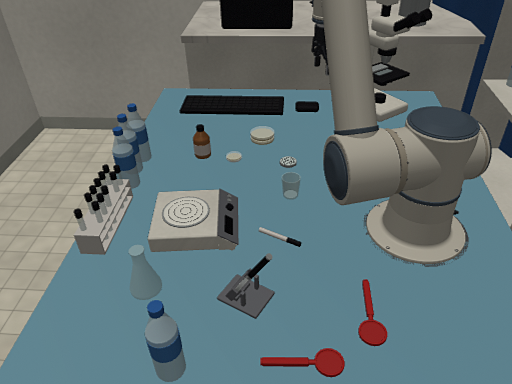

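View pics/wrist0.png

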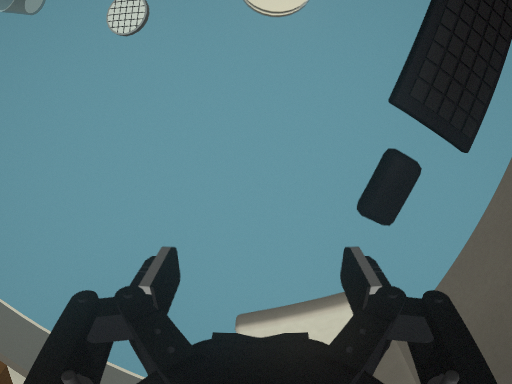

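The scene view shows the plate at about (311,236), the grid disc at (152,232), the small dish at (170,282) beside the brown bottle, and the holder at (341,175). The side view shows the same things at (186,211), (288,161), (234,156) and (247,293). I'll zoom in next.

```bash
cat > h.py <<'E'
import numpy as np, cv2
from station import robot
def ray(c,uv,fish=False):
    E=c['extrinsics'];R=E[:3,:3];t=E[:3,3]
    x=(uv[0]-c['cx'])/c['fx'];y=(uv[1]-c['cy'])/c['fy']
    if fish:
        r=np.hypot(x,y); d=np.array([np.sin(r)*x/r,np.sin(r)*y/r,np.cos(r)]) if r>0 else np.array([0,0,1.])
    else: d=np.array([x,y,1.])
    d=R.T@(d/np.linalg.norm(d)); return -R.T@t,d
def plane(c,uv,z,fish=False):
    o,d=ray(c,uv,fish); return o+d*(z-o[2])/d[2]
def tri(rays):
    A=np.zeros((3,3));b=np.zeros(3)
    for o,d in rays:
        P=np.eye(3)-np.outer(d,d);A+=P;b+=P@o
    x=np.linalg.solve(A,b); return x,[np.linalg.norm((np.eye(3)-np.outer(d,d))@(x-o)) for o,d in rays]
def proj(c,p,fish=False):
    E=c['extrinsics'];q=E[:3,:3]@p+E[:3,3]
    if fish:
        r=np.hypot(q[0],q[1]);th=np.arctan2(r,q[2]);return np.array([c['cx']+c['fx']*th*q[0]/r,c['cy']+c['fy']*th*q[1]/r])
    return np.array([c['cx']+c['fx']*q[0]/q[2],c['cy']+c['fy']*q[1]/q[2]])
E
python3 - <<'E'
import cv2,numpy as np
s=cv2.imread('pics/scene0.png');d=cv2.imread('pics/side0.png')
def crop(im,x,y,w,h,k): return cv2.resize(im[y:y+h,x:x+w],None,fx=k,fy=k,interpolation=cv2.INTER_CUBIC)
cv2.imwrite('pics/z1.png',np.hstack([crop(s,130,210,80,100,5),crop(d,215,135,80,100,5)[:500]]))
cv2.imwrite('pics/z2.png',np.hstack([crop(s,300,110,80,90,5),crop(d,205,240,80,90,5)]))
cv2.imwrite('pics/z3.png',np.hstack([crop(s,240,190,130,100,3),crop(d,140,180,120,100,3)]))
E
```

```text
(no output)
```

View pics/z1.png

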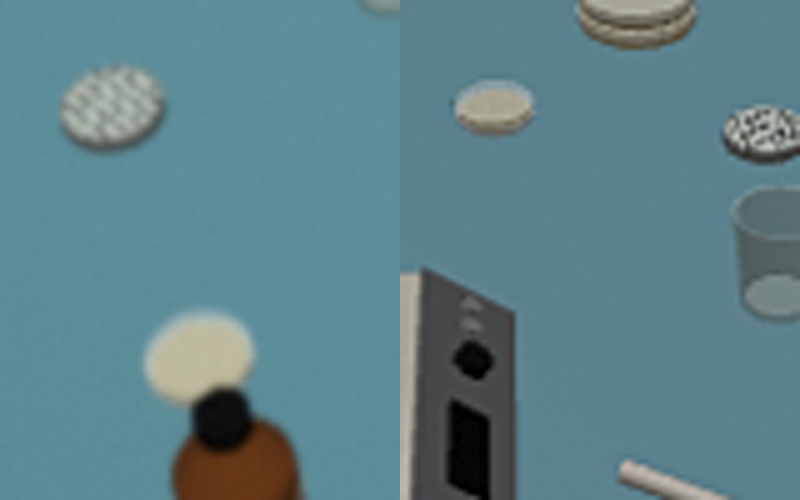

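View pics/z2.png

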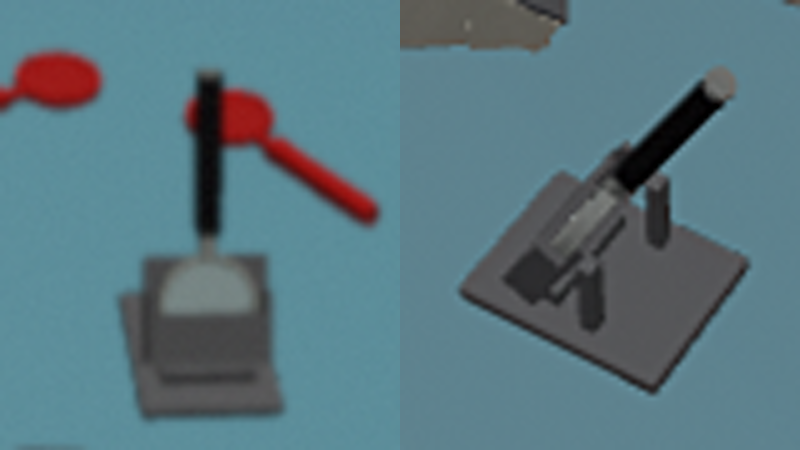

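View pics/z3.png

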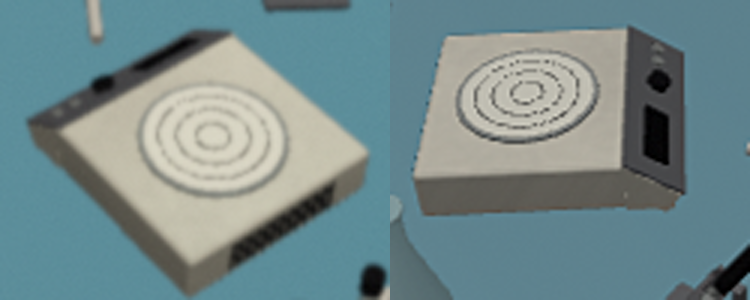

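```bash
python3 - <<'E'
from h import *
cs=robot.get_calibration('scene');cd=robot.get_calibration('side')
P={'disc':((152.4,231.3),(287.8,161.2)),'dish':((169.8,281),(233.8,155.8)),'plate':((310.7,236),(186,211)),
'htop':((342,125),(269,257.2)),'hbot':((341.6,156.5),(249.4,276)),
'holdcornerFR':((356,192.0),(0,0)),'beaker':((207,190),(291,178)),'bottletop':((176,293.5),(202,128))}
for k,(a,b) in P.items():
    x,e=tri([ray(cs,a),ray(cd,b)]); print(k,x.round(4),np.round(e,4), [plane(c,u,h)[:2].round(4) for c,u in((cs,a),(cd,b)) for h in ([.01] if k=='disc' else [.015] if k=='dish' else [.066])])
# holder base corners
sc=lambda u,v:((u)/5+300,(v)/5+110)
sd=lambda u,v:((u-400)/5+205,(v)/5+240)
for n,uv in {'fl':(145,415),'fr':(283,408),'bl':(122,295)}.items(): print(n,plane(cs,sc(*uv),.006))
for n,uv in {'a':(462,290),'b':(655,388),'c':(747,262),'d':(562,172)}.items(): print(n,plane(cd,sd(*uv),.006))
s3=lambda u,v:(u/3+240,v/3+190)
d3=lambda u,v:((u-390)/3+140,v/3+180)
for n,uv in {'far':(190,265),'r':(368,155),'backr':(232,33),'l':(65,130)}.items(): print(n,plane(cs,s3(*uv),.062))
for n,uv in {'1':(444,36),'2':(630,28),'3':(626,165),'4':(414,178)}.items(): print(n,plane(cd,d3(*uv),.062))
E
```

```text
disc [ 0.3704 -0.3285  0.0053] [0.0008 0.0008] [array([ 0.3759, -0.329 ]), array([ 0.3698, -0.3223])]
dish [ 0.5648 -0.3495  0.0092] [0.0007 0.0007] [array([ 0.5701, -0.3501]), array([ 0.563 , -0.3413])]
plate [0.6548 0.0281 0.0615] [0.0013 0.0013] [array([0.6594, 0.0261]), array([0.6523, 0.0324])]
htop [0.4012 0.3044 0.1717] [0.0017 0.0017] [array([0.2872, 0.4024]), array([0.4062, 0.2004])]
hbot [0.4467 0.2822 0.0861] [0.0008 0.0008] [array([0.4266, 0.2985]), array([0.4496, 0.2651])]
holdcornerFR [ 1.0505 -0.1501  0.6024] [0.044 0.044] [array([0.5821, 0.2363]), array([ 2.5264, -2.2941])]
beaker [ 0.3565 -0.1403  0.0685] [0.0007 0.0007] [array([ 0.353 , -0.1395]), array([ 0.357 , -0.1429])]
bottletop [ 0.6768 -0.3658  0.1081] [0.0047 0.0047] [array([ 0.6515, -0.3579]), array([ 0.6919, -0.447 ])]
fl [0.49597495 0.20659367 0.006     ]
fr [0.53391211 0.2843536  0.006     ]
bl [0.39375935 0.26024168 0.006     ]
a [0.52838786 0.28720304 0.006     ]
b [0.42929014 0.33888908 0.006     ]
c [0.38978273 0.26153273 0.006     ]
d [0.48800472 0.2081689  0.006     ]
far [ 0.76410696 -0.06499372  0.062     ]
r [0.74199819 0.13625755 0.062     ]
backr [0.55339474 0.11972544 0.062     ]
l [ 0.5820669  -0.08135909  0.062     ]
1 [ 0.75764596 -0.05697301  0.062     ]
2 [ 0.57110803 -0.0793338   0.062     ]
3 [0.54534606 0.12231407 0.062     ]
4 [0.73099752 0.14911868 0.062     ]
```

Request:
{"name": "step_arm", "arguments": {
  "motion": [
    [[5, 3.5, 0], 0.12],
    [[10, 7, 0], 0.24],
    [[15, 10.5, 0], 0.36],
    [[20, 14, 0], 0.48],
    [[25, 17.5, 0], 0.6],
    [[28, 20, 0], 0.72],
    [[30.5, 22, -2], 0.8],
    [[30.9, 22.1, -4], 0.8],
    [[30.9, 22.1, -5], 0.8],
    [[30.9, 22.1, -5], 0.8]
  ],
  "gripper": 0
}}

```text
time: 1.4
tool_pos: [0.5653, -0.3486, 0.1803]
orientation: [[0.341, 0.94, -0.002], [0.94, -0.341, 0.001], [0.0, -0.002, -1.0]]
wrist_force: [0.3, -0.0, -0.6]
finger_gap: 0.086
```

```bash
cat > look.py <<'E'
import sys
from h import *
import pickle
n,tag=sys.argv[1],sys.argv[2]
o=robot.get_obs();c=robot.get_calibration(n);im=robot.camera(n)
cv2.imwrite(f'pics/{tag}.png',im[:,:,::-1]);pickle.dump(c,open(f'pics/{tag}.pkl','wb'))
print(o['time'],o['tool_pos'].round(4),'yaw',np.arctan2(o['orientation'][1,0],o['orientation'][0,0]).round(3),o['finger_gap'],o['wrist_force'].round(2))
E
python3 look.py wrist w1
```

```text
1.4 [ 0.5653 -0.3486  0.1803] yaw 1.223 0.08596080763497388 [ 0.31 -0.05 -0.55]
```

View pics/w1.png

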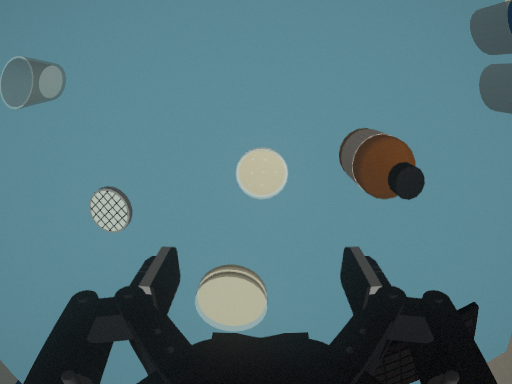

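The wrist view shows the dish at about (262,173), the grid disc at (111,210), and the bottle to the right. The large dishes are at (232,295).

```bash
cat > blob.py <<'E'
import sys,pickle
from h import *
def blobs(tag,fish=True,box=None,dist=28):
    im=cv2.imread(f'pics/{tag}.png');c=pickle.load(open(f'pics/{tag}.pkl','rb'))
    lab=cv2.cvtColor(im,cv2.COLOR_BGR2LAB).astype(float)
    hsv=cv2.cvtColor(im,cv2.COLOR_BGR2HSV)
    m=(~((hsv[:,:,0]>85)&(hsv[:,:,0]<115)&(hsv[:,:,1]>70))).astype(np.uint8)
    m=cv2.morphologyEx(m,cv2.MORPH_CLOSE,np.ones((5,5)))
    out=[]
    for k in cv2.findContours(m,cv2.RETR_EXTERNAL,cv2.CHAIN_APPROX_NONE)[0]:
        if cv2.contourArea(k)>300 and len(k)>5:
            M=cv2.moments(k);e=cv2.fitEllipse(k);out.append((M['m10']/M['m00'],M['m01']/M['m00'],cv2.contourArea(k),e))
    return out,c
if __name__=='__main__':
    o,c=blobs(sys.argv[1])
    for b in o:
        print(np.round(b[:3],1),np.round(b[3][0],1),np.round(b[3][1],1),plane(c,b[3][0],.008,True).round(4))
E
python3 blob.py w1
python3 - <<'E'
from h import *;import pickle
c=pickle.load(open('pics/w1.pkl','rb'))
print(plane(c,(365,155),.0,True),plane(c,(232,270),.016,True),plane(c,(232,296),.032,True), plane(c,(408,180),.12,True))
E
```

```text
[  271.    335.3 35790. ] [274.5 331.2] [136.9 466.7] [ 0.5035 -0.5783  0.008 ]
[ 110.2  209.2 1483. ] [110.2 209.2] [40.4 46.8] [ 0.3728 -0.3293  0.008 ]
[ 261.4  172.8 2116. ] [261.4 172.8] [51.8 52.1] [ 0.565  -0.3516  0.008 ]
[ 380.3  164.2 4314.5] [380.2 164.2] [60.9 90.7] [ 0.6968 -0.3872  0.008 ]
[ 496.9   86.9 1307. ] [497.1  86.8] [34.  52.8] [ 0.8975 -0.3412  0.008 ]
[  29.8   81.7 2597.5] [29.4 81.8] [49.9 68.6] [ 0.3277 -0.1294  0.008 ]
[ 492.1   29.1 1688.5] [492.9  28.1] [43.4 57. ] [ 0.9171 -0.2641  0.008 ]
[ 0.68378728 -0.37334394  0.        ] [ 0.49045961 -0.4521381   0.016     ] [ 0.48077289 -0.47875899  0.032     ] [ 0.67943341 -0.36668965  0.12      ]
```

Request:
{"name": "step_arm", "arguments": {
  "motion": [
    [[0, -0.1, -5], 0],
    [[0, -0.1, -10], 0],
    [[0, -0.1, -14], 0],
    [[0, -0.1, -16], 0],
    [[0, -0.1, -17], 0],
    [[0, -0.1, -17.7], 0],
    [[0, -0.1, -17.7], 0]
  ]
}}

```text
time: 2.33
tool_pos: [0.5659, -0.3502, 0.0047]
orientation: [[0.341, 0.94, -0.0], [0.94, -0.341, -0.0], [-0.0, -0.0, -1.0]]
wrist_force: [-1.0, 0.5, 0.3]
finger_gap: 0.0853
```

```bash
python3 look.py wrist w2; python3 look.py side s2
```

```text
2.325 [ 0.5659 -0.3502  0.0047] yaw 1.223 0.0853275578493668 [-1.02  0.51  0.26]
2.375 [ 0.566  -0.3502  0.0049] yaw 1.223 0.08575602037703117 [0.07 0.03 0.4 ]
```

View pics/w2.png

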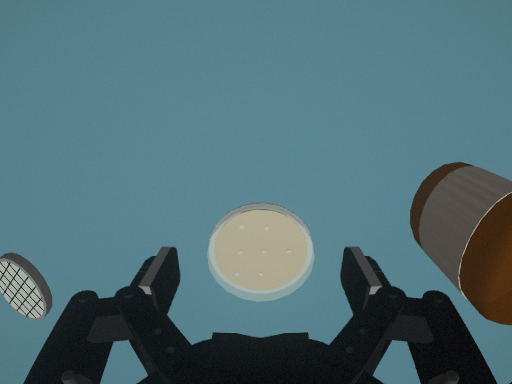

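View pics/s2.png

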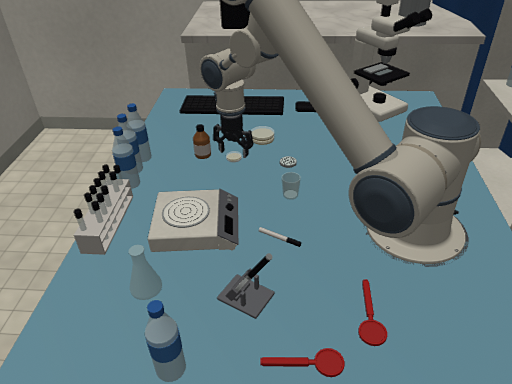

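```bash
python3 blob.py w2; python3 - <<'E'
from h import *;import pickle
c=pickle.load(open('pics/w2.pkl','rb'))
print(proj(c,np.array([.5659,-.3502,.0047]),True))
for uv in [(208,250),(314,250),(261,206),(261,300)]: print(uv,plane(c,uv,.015,True),plane(c,uv,.0,True))
E
```

```text
[  23.9  286.9 2432. ] [ 23.8 286.9] [43.3 72.5] [ 0.3794 -0.3289  0.008 ]
[  261.3   337.3 29876. ] [259.5 329.6] [141.9 440. ] [ 0.5449 -0.4051  0.008 ]
[ 260.3  251.8 8287. ] [260.3 251.7] [ 98.5 107.1] [ 0.5653 -0.3504  0.008 ]
[  468.5   233.6 11735.5] [468.7 233.9] [ 99.4 167.7] [ 0.6914 -0.3902  0.008 ]
[261.21082573 248.1228299 ]
(208, 250) [ 0.54175876 -0.33681476  0.015     ] [ 0.53601712 -0.3438161   0.        ]
(314, 250) [ 0.59271104 -0.35540435  0.015     ] [ 0.59277572 -0.36452408  0.        ]
(261, 206) [ 0.57546648 -0.32327836  0.015     ] [ 0.57356603 -0.32873715  0.        ]
(261, 300) [ 0.55622759 -0.37649368  0.015     ] [ 0.55213476 -0.38801667  0.        ]
```

Request:
{"name": "step_arm", "arguments": {
  "motion": [
    [[0, 0, -0.3], 0],
    [[0, 0, -0.3], 0],
    [[0, 0, -0.3], 0],
    [[0, 0, -0.3], 0],
    [[0, 0, -0.3], 0],
    [[0, 0, -0.3], 0]
  ],
  "gripper": 1,
  "force": 30
}}

```text
time: 3.18
tool_pos: [0.5662, -0.3503, 0.0026]
orientation: [[0.341, 0.94, 0.0], [0.94, -0.341, -0.001], [-0.0, 0.001, -1.0]]
wrist_force: [-1.6, -0.0, 6.3]
finger_gap: 0.0556
```

```bash
python3 look.py wrist w3
```

```text
3.175 [ 0.5662 -0.3503  0.0026] yaw 1.223 0.05558923930118886 [-1.64 -0.01  6.26]
```

View pics/w3.png

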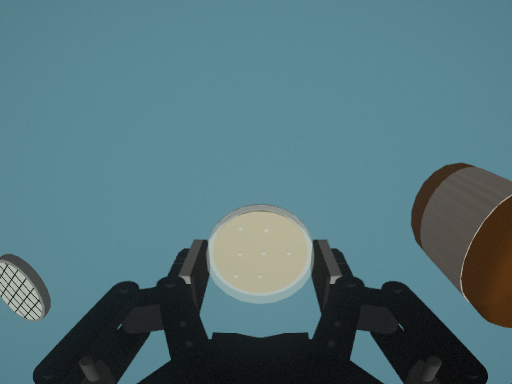

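Request:
{"name": "step_arm", "arguments": {
  "motion": [
    [[0, 0, 1], 0],
    [[0, 0, 4], 0],
    [[0, 0, 10], 0],
    [[0, 2, 14], 0],
    [[1, 6, 18], 0],
    [[3, 11, 20], 0],
    [[5.5, 17, 20], 0],
    [[8, 23, 20], 0],
    [[8.9, 27, 20], 0],
    [[8.9, 27, 20], 0]
  ]
}}

```text
time: 4.47
tool_pos: [0.6557, -0.0769, 0.2032]
orientation: [[0.337, 0.941, 0.001], [0.941, -0.337, -0.0], [0.0, 0.001, -1.0]]
wrist_force: [0.3, -0.3, -0.5]
finger_gap: 0.0552
```

```bash
python3 look.py wrist w4
```

```text
4.475 [ 0.6557 -0.0769  0.2032] yaw 1.227 0.055202773682026376 [ 0.28 -0.25 -0.5 ]
```

View pics/w4.png

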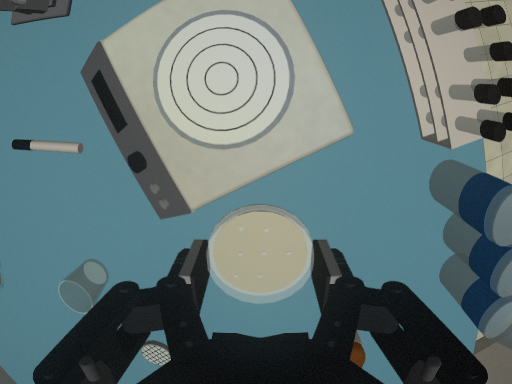

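The plate's innermost ring is at about (222,78), and the dish is held level.

```bash
cat > ring.py <<'E'
import sys,pickle
from h import *
tag,u,v=sys.argv[1],float(sys.argv[2]),float(sys.argv[3]);fish=tag[0]=='w'
im=cv2.imread(f'pics/{tag}.png',0);c=pickle.load(open(f'pics/{tag}.pkl','rb'))
t=cv2.adaptiveThreshold(im,255,cv2.ADAPTIVE_THRESH_MEAN_C,cv2.THRESH_BINARY_INV,15,12)
for k in cv2.findContours(t,cv2.RETR_LIST,cv2.CHAIN_APPROX_NONE)[0]:
    if len(k)<25: continue
    e=cv2.fitEllipse(k)
    if np.hypot(e[0][0]-u,e[0][1]-v)<12 and min(e[1])>.5*max(e[1]):
        # metric circle: back-project contour to plane and fit
        p=np.array([plane(c,q[0],.066,fish)[:2] for q in k])
        A=np.c_[2*p,np.ones(len(p))];s=np.linalg.lstsq(A,(p**2).sum(1),rcond=None)[0]
        print(np.round(e[0],1),np.round(e[1],1),'c@.066',s[:2].round(4),'r',np.sqrt(s[2]+s[:2]@s[:2]).round(4))
E
python3 ring.py w4 222 78
```

```text
[221.1  78.1] [30.8 31.8] c@.066 [0.6544 0.027 ] r 0.0147
[221.1  78.2] [33.3 34.3] c@.066 [0.6544 0.0269] r 0.0159
[221.5  78.2] [67.  69.2] c@.066 [0.6544 0.027 ] r 0.0321
[221.6  78.3] [69.3 71.7] c@.066 [0.6545 0.0269] r 0.0333
[222.1  78.5] [100.8 103.6] c@.066 [0.6544 0.027 ] r 0.0485
[222.3  78.7] [103.  106.1] c@.066 [0.6545 0.0269] r 0.0496
[222.9  79. ] [130.4 134. ] c@.066 [0.6545 0.0269] r 0.0631
[223.3  79.2] [137.5 141.5] c@.066 [0.6546 0.0267] r 0.0667
```

```bash
python3 - <<'E'
from h import *;import pickle
c=pickle.load(open('pics/w4.pkl','rb'))
t=np.array([.6557,-.0769,.2032])
im=cv2.imread('pics/w4.png');hsv=cv2.cvtColor(im,cv2.COLOR_BGR2HSV)
print(hsv[253,261],hsv[215,261],hsv[300,261])
# medium/edges : points on top rim circle, visual
for uv in [(208,252),(314,252),(261,209),(261,300)]: print(uv,(plane(c,uv,t[2]+.0124,True)-t).round(4))
m=((hsv[:,:,0]<40)&(hsv[:,:,2]>150)&(hsv[:,:,1]>15)).astype(np.uint8);m[:205]=0;m[305:]=0;m[:,:205]=0;m[:,317:]=0
k=max(cv2.findContours(m,0,1)[0],key=cv2.contourArea);e=cv2.fitEllipse(k);print(e)
for h in (.002,.007,.012): print(h,(plane(c,e[0],t[2]+h,True)-t).round(4))
print(proj(c,t,True))
E
python3 ring.py s2 186 211
```

```text
[ 28  26 170] [ 27  43 172] [ 91  40 158]
(208, 252) [-0.0239  0.0132  0.0124]
(314, 252) [ 0.0264 -0.005   0.0124]
(261, 209) [0.0091 0.0263 0.0124]
(261, 300) [-0.0091 -0.0248  0.0124]
((259.86749267578125, 251.4913330078125), (80.38471984863281, 94.38727569580078), 89.7867660522461)
0.002 [-0.0011 -0.0007  0.002 ]
0.007 [-0.0001  0.002   0.007 ]
0.012 [0.0008 0.0047 0.012 ]
[261.26845753 248.02290099]
[184.3 210.6] [7.1 8.8] c@.066 [0.6546 0.0294] r 0.0162
[182.4 211.8] [12.5 17.9] c@.066 [0.6559 0.0304] r 0.0323
[182.1 212.2] [19.7 28.7] c@.066 [0.6549 0.0302] r 0.0493
[189.3 210.6] [19.5 26.2] c@.066 [0.6563 0.0302] r 0.0499
[185.3 211.2] [28.6 45.6] c@.066 [0.6542 0.0307] r 0.0645
[185.3 211.7] [30.2 48.1] c@.066 [0.654  0.0328] r 0.0679
[187.7 218.1] [ 63.3 112.2] c@.066 [0.6163 0.0693] r 0.1177
```

Request:
{"name": "step_arm", "arguments": {
  "motion": [
    [[-0.2, 5, 0], 0],
    [[-0.2, 10.3, 0], 0],
    [[-0.2, 10.3, -4], 0],
    [[-0.2, 10.3, -8], 0],
    [[-0.2, 10.3, -11], 0],
    [[-0.2, 10.3, -12], 0],
    [[-0.2, 10.3, -12], 0],
    [[-0.2, 10.3, -12], 0]
  ]
}}

```text
time: 5.52
tool_pos: [0.6542, 0.0237, 0.0846]
orientation: [[0.339, 0.941, 0.003], [0.941, -0.339, -0.001], [0.0, 0.003, -1.0]]
wrist_force: [-0.0, -0.7, 0.1]
finger_gap: 0.0556
```

```bash
python3 look.py wrist w5
```

```text
5.525 [0.6542 0.0237 0.0846] yaw 1.225 0.055634718229526293 [-0.01 -0.65  0.09]
```

View pics/w5.png

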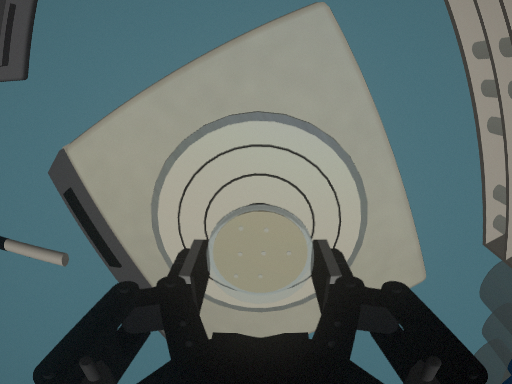

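```bash
python3 - <<'E'
from h import *;import pickle
c=pickle.load(open('pics/w5.pkl','rb'))
for pts in ([(259,111),(151,210),(368,210),(260,310)],[(259,145),(179,218),(340,218),(259.5,145.2)]):
  for z in (.063,.066,.069):
    p=np.array([plane(c,q,z,True)[:2] for q in pts])
    A=np.c_[2*p,np.ones(len(p))];s=np.linalg.lstsq(A,(p**2).sum(1),rcond=None)[0]
    print(z,s[:2].round(4),'r',np.sqrt(s[2]+s[:2]@s[:2]).round(4))
E
```

```text
0.063 [0.6548 0.0278] r 0.0677
0.066 [0.6552 0.0291] r 0.0664
0.069 [0.6557 0.0304] r 0.0652
0.063 [0.6543 0.0265] r 0.0497
0.066 [0.6548 0.0278] r 0.0488
0.069 [0.6552 0.0292] r 0.0479
```

Request:
{"name": "step_arm", "arguments": {
  "motion": [
    [[0, 0.3, -0.5], 0],
    [[0, 0.3, -1], 0],
    [[0, 0.3, -1.4], 0],
    [[0, 0.3, -1.6], 0],
    [[0, 0.3, -1.6], 0],
    [[0, 0.3, -1.6], 0]
  ]
}}

```text
time: 6.32
tool_pos: [0.6539, 0.0269, 0.0686]
orientation: [[0.339, 0.941, 0.003], [0.941, -0.339, -0.001], [-0.0, 0.003, -1.0]]
wrist_force: [-2.6, 1.0, 3.7]
finger_gap: 0.0554
```

```bash
python3 look.py wrist w6
```

```text
6.325 [0.6539 0.0269 0.0686] yaw 1.225 0.05541745562681527 [-2.57  0.96  3.66]
```

View pics/w6.png

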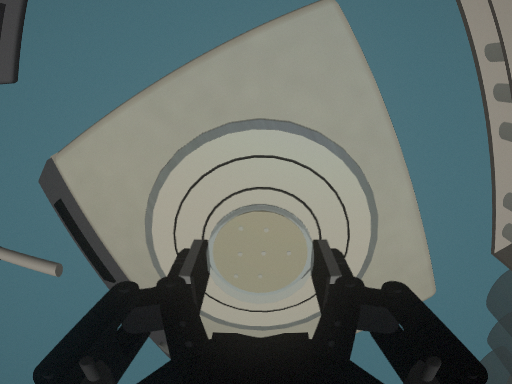

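Request:
{"name": "step_arm", "arguments": {
  "motion": [
    [[0, 0, 0], 0],
    [[0, 0, 0], 0],
    [[0, 0, 0], 0],
    [[0, 0, 0], 0],
    [[0, 0, 1], 0],
    [[0, 0, 3], 0],
    [[0, -2, 6], 0],
    [[0, -6, 10], 0],
    [[0, -10, 13], 0],
    [[0, -10, 13], 0]
  ],
  "gripper": 0
}}

```text
time: 7.62
tool_pos: [0.6552, -0.0759, 0.202]
orientation: [[0.341, 0.94, 0.008], [0.94, -0.341, -0.002], [0.0, 0.008, -1.0]]
wrist_force: [-0.6, 0.6, 0.7]
finger_gap: 0.0854
```

```bash
python3 look.py wrist w7;python3 ring.py w7 222 78
```

```text
7.625 [ 0.6552 -0.0759  0.202 ] yaw 1.223 0.08539780630456792 [-0.6   0.61  0.65]
[220.3  78.7] [67.4 69.4] c@.066 [0.6544 0.0275] r 0.0321
[220.4  78.9] [69.6 71.8] c@.066 [0.6544 0.0274] r 0.0332
[220.9  79. ] [101.3 104.2] c@.066 [0.6544 0.0276] r 0.0485
[221.   79.1] [103.4 106.6] c@.066 [0.6544 0.0274] r 0.0496
[221.7  79.4] [130.8 134.5] c@.066 [0.6544 0.0274] r 0.063
[222.1  79.6] [138.1 142.1] c@.066 [0.6545 0.0273] r 0.0667
```

View pics/w7.png

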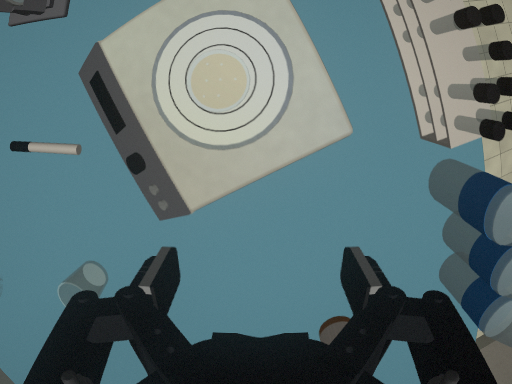

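```bash
cat > med.py <<'E'
import sys,pickle
from h import *
tag=sys.argv[1];z=float(sys.argv[2])
im=cv2.imread(f'pics/{tag}.png');c=pickle.load(open(f'pics/{tag}.pkl','rb'));fish=tag[0]=='w'
hsv=cv2.cvtColor(im,cv2.COLOR_BGR2HSV);lab=cv2.cvtColor(im,cv2.COLOR_BGR2LAB)
u,v=int(sys.argv[3]),int(sys.argv[4])
d=np.linalg.norm(lab.astype(float)-np.median(lab[v-5:v+6,u-5:u+6].reshape(-1,3),axis=0),axis=2)
m=(d<9).astype(np.uint8);m=cv2.morphologyEx(m,cv2.MORPH_CLOSE,np.ones((5,5)));m=cv2.morphologyEx(m,cv2.MORPH_OPEN,np.ones((5,5)))
for k in cv2.findContours(m,0,1)[0]:
    if cv2.pointPolygonTest(k,(u,v),False)>=0:
        e=cv2.fitEllipse(k);print(np.round(e[0],1),np.round(e[1],1),plane(c,e[0],z,fish).round(4))
E
python3 med.py w7 .074 218 82;python3 med.py w7 .078 218 82
```

```text
[218.6  81.9] [55.4 57.6] [0.653  0.0242 0.074 ]
[218.6  81.9] [55.4 57.6] [0.6534 0.0239 0.078 ]
```

```bash
python3 - <<'E'
import cv2
im=cv2.imread('pics/w7.png');cv2.imwrite('pics/z7.png',cv2.resize(im[30:130,170:275],None,fx=6,fy=6,interpolation=cv2.INTER_CUBIC)[:600])
E
```

```text
(no output)
```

View pics/z7.png

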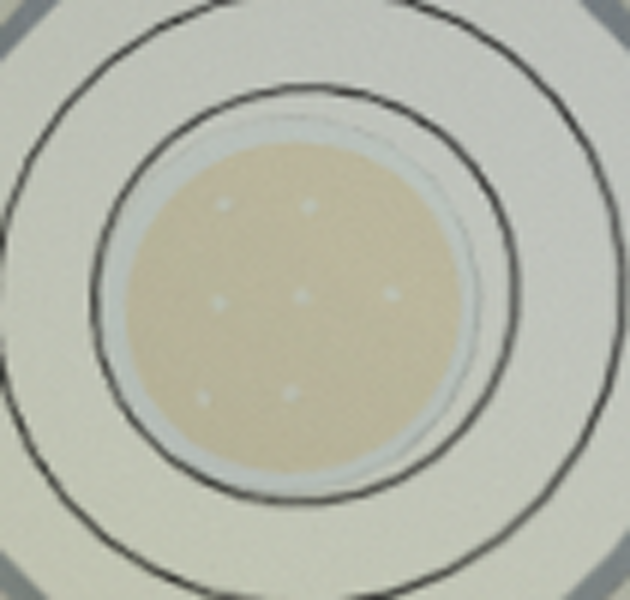

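Request:
{"name": "step_arm", "arguments": {
  "motion": [
    [[-4, -3.6, 0], 0],
    [[-8, -7.2, 0], 0],
    [[-12, -10.8, 0], 0],
    [[-16, -14.4, 0], 0],
    [[-20, -18, 0], 0],
    [[-24, -21.6, 0], 0],
    [[-27.5, -24.6, -2], 0],
    [[-28.2, -25.3, -5], 0],
    [[-28.2, -25.3, -7], 0],
    [[-28.2, -25.3, -7], 0]
  ]
}}

```text
time: 8.93
tool_pos: [0.3718, -0.3257, 0.1288]
orientation: [[0.34, 0.94, 0.003], [0.94, -0.34, 0.002], [0.002, 0.002, -1.0]]
wrist_force: [-0.0, -0.4, -0.0]
finger_gap: 0.0852
```

```bash
python3 look.py wrist w8;python3 blob.py w8
python3 - <<'E'
from h import *;import pickle
c=pickle.load(open('pics/w7.pkl','rb'))
print(plane(c,(218.5,80.3),.074,True))
E
```

```text
8.925 [ 0.3718 -0.3257  0.1288] yaw 1.224 0.0852154264488636 [-0.03 -0.36 -0.  ]
[  283.9   337.  33787.5] [274.4 328.4] [142.8 499.5] [ 0.3265 -0.5005  0.008 ]
[ 259.6  188.  3100. ] [259.6 188. ] [62.4 63.3] [ 0.37  -0.329  0.008]
[506.1 135.2 404.5] [506.  135.6] [12.3 50.3] [ 0.6592 -0.3654  0.008 ]
[ 164.4   13.8 2184.5] [166.5  14.1] [34.  93.4] [ 0.3475 -0.1468  0.008 ]
[0.65342008 0.02562268 0.074     ]
```

View pics/w8.png

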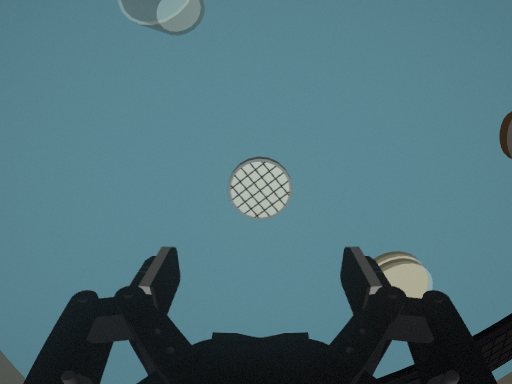

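Request:
{"name": "step_arm", "arguments": {
  "motion": [
    [[-0.1, -0.3, -5], 0],
    [[-0.1, -0.3, -9], 0],
    [[-0.1, -0.3, -11], 0],
    [[-0.1, -0.3, -12], 0],
    [[-0.1, -0.3, -12.6], 0],
    [[-0.1, -0.3, -12.6], 0],
    [[-0.1, -0.3, -12.6], 0]
  ]
}}

```text
time: 9.85
tool_pos: [0.3717, -0.3295, 0.0045]
orientation: [[0.34, 0.941, 0.005], [0.941, -0.34, -0.001], [0.001, 0.004, -1.0]]
wrist_force: [0.1, -0.7, -0.6]
finger_gap: 0.0851
```

```bash
python3 look.py wrist w9;python3 blob.py w9
```

```text
9.85 [ 0.3717 -0.3295  0.0045] yaw 1.224 0.0850854981787063 [ 0.1  -0.73 -0.55]
[  273.6   339.  31390. ] [263.7 330.2] [141.2 447.2] [ 0.3531 -0.3856  0.008 ]
[ 257.6  247.6 8704.5] [257.6 247.5] [101.  109.8] [ 0.3706 -0.3267  0.008 ]
```

View pics/w9.png

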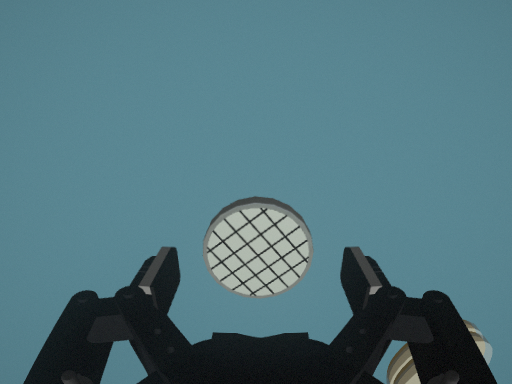

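Request:
{"name": "step_arm", "arguments": {
  "motion": [
    [[-0.1, 0.1, -0.3], 0],
    [[-0.1, 0.1, -0.3], 0],
    [[-0.1, 0.1, -0.3], 0],
    [[-0.1, 0.1, -0.3], 0],
    [[-0.1, 0.1, -0.3], 0],
    [[-0.1, 0.1, -0.3], 0]
  ],
  "gripper": 1,
  "force": 30
}}

```text
time: 10.65
tool_pos: [0.3705, -0.3284, 0.0017]
orientation: [[0.34, 0.941, 0.004], [0.941, -0.34, -0.001], [0.001, 0.004, -1.0]]
wrist_force: [-2.2, 1.0, 9.3]
finger_gap: 0.0577
```

```bash
python3 look.py wrist w10;python3 blob.py w10
```

```text
10.65 [ 0.3705 -0.3284  0.0017] yaw 1.224 0.05774418233589085 [-2.17  1.02  9.28]
[  267.8   316.3 45953.5] [263.5 316.8] [186.2 411.6] [ 0.3566 -0.3709  0.008 ]
```

View pics/w10.png

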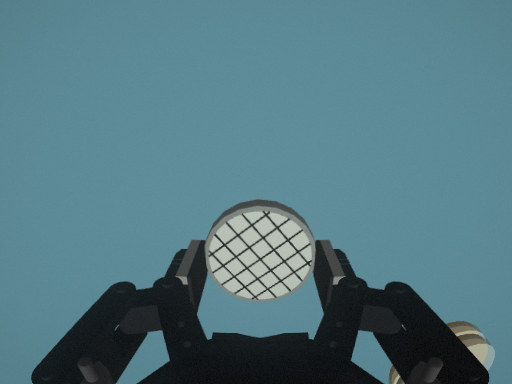

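Request:
{"name": "step_arm", "arguments": {
  "motion": [
    [[0, 0, 1], 0],
    [[0, 0, 5], 0],
    [[0, 0, 10], 0],
    [[2, 2, 15], 0],
    [[6, 6.5, 19], 0],
    [[10, 11, 20], 0],
    [[14, 15.3, 20], 0],
    [[18, 19.7, 20], 0],
    [[22, 24, 20], 0],
    [[26, 27, 20], 0]
  ]
}}

```text
time: 11.95
tool_pos: [0.6313, -0.0561, 0.2024]
orientation: [[0.339, 0.941, 0.004], [0.941, -0.339, -0.0], [0.001, 0.004, -1.0]]
wrist_force: [-0.2, -1.3, -0.6]
finger_gap: 0.0572
```

Request:
{"name": "step_arm", "arguments": {
  "motion": [
    [[2.5, 3, 0], 0],
    [[2.5, 3, 0], 0],
    [[2.5, 3, 0], 0]
  ]
}}

```text
time: 12.32
tool_pos: [0.6557, -0.0262, 0.2025]
orientation: [[0.338, 0.941, 0.004], [0.941, -0.338, -0.001], [0.001, 0.004, -1.0]]
wrist_force: [-0.0, -0.8, 0.1]
finger_gap: 0.0575
```

```bash
python3 look.py wrist w11
```

```text
12.325 [ 0.6557 -0.0262  0.2025] yaw 1.226 0.05753117555877149 [-0.01 -0.75  0.11]
```

View pics/w11.png

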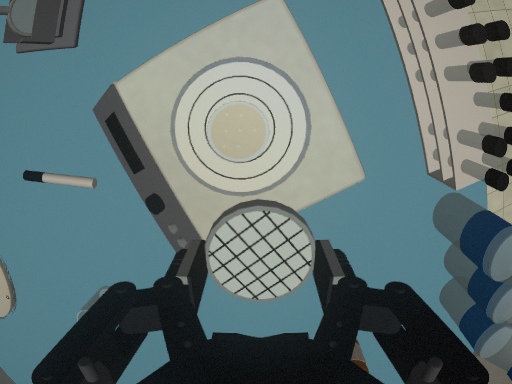

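```bash
python3 med.py w11 .074 238 132; python3 med.py w11 .070 238 132; python3 ring.py w11 240 125
python3 - <<'E'
from h import *;import pickle
c=pickle.load(open('pics/w11.pkl','rb'));t=robot.get_obs()['tool_pos']
# top disc face: outline extremes
for uv in [(206,252),(315,252),(260.5,206),(260.5,300.5)]: print(uv,(plane(c,uv,t[2]+.0083,True)-t).round(4))
im=cv2.imread('pics/w11.png');cv2.imwrite('pics/z11.png',cv2.resize(im[80:180,190:290],None,fx=6,fy=6,interpolation=cv2.INTER_CUBIC)[:600])
E
```

```text
[236.9 132.5] [56.  60.6] [0.6518 0.0249 0.074 ]
[236.9 132.5] [56.  60.6] [0.6514 0.0245 0.07  ]
[239.3 127.7] [67.7 68.2] c@.066 [0.6544 0.0274] r 0.0322
[239.3 127.5] [69.4 70.6] c@.066 [0.6544 0.0275] r 0.0332
[239.7 127.1] [101.5 102.3] c@.066 [0.6545 0.0274] r 0.0485
[239.7 126.9] [103.6 104.8] c@.066 [0.6545 0.0275] r 0.0496
[240.1 126.5] [131.1 132.3] c@.066 [0.6545 0.0274] r 0.0631
[240.3 126.2] [138.3 139.8] c@.066 [0.6547 0.0275] r 0.0667
(206, 252) [-0.0263  0.0121  0.0083]
(315, 252) [ 0.0271 -0.0074  0.0083]
(260.5, 206) [0.0091 0.0267 0.0083]
(260.5, 300.5) [-0.0104 -0.0276  0.0083]
```

View pics/z11.png

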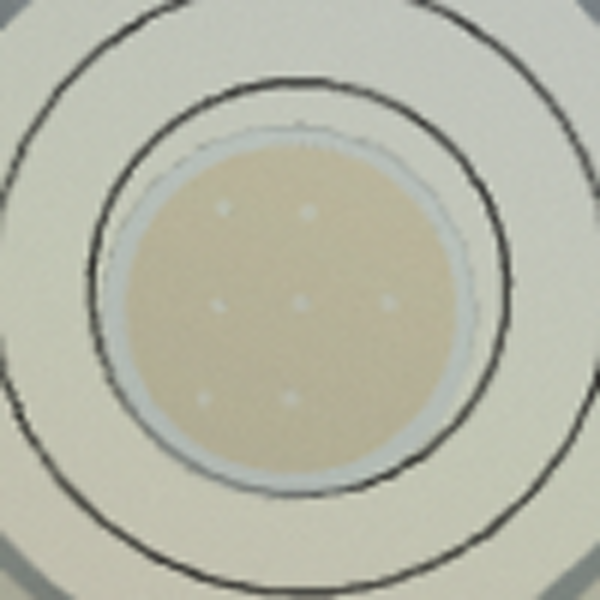

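Request:
{"name": "step_arm", "arguments": {
  "motion": [
    [[-0.3, 3, -1], 0],
    [[-0.3, 5.1, -4], 0],
    [[-0.3, 5.1, -7.5], 0],
    [[-0.3, 5.1, -9.5], 0],
    [[-0.3, 5.1, -10.4], 0],
    [[-0.3, 5.1, -10.4], 0],
    [[-0.3, 5.1, -10.4], 0]
  ]
}}

```text
time: 13.25
tool_pos: [0.6531, 0.024, 0.0996]
orientation: [[0.339, 0.941, 0.005], [0.941, -0.339, -0.001], [0.001, 0.005, -1.0]]
wrist_force: [0.8, 0.3, -0.5]
finger_gap: 0.0578
```

```bash
python3 look.py wrist w12;python3 look.py side s12;python3 - <<'E'
import cv2
im=cv2.imread('pics/s12.png');cv2.imwrite('pics/zs12.png',cv2.resize(im[130:260,130:260],None,fx=4.5,fy=4.5,interpolation=cv2.INTER_CUBIC))
E
```

```text
13.25 [0.6531 0.024  0.0996] yaw 1.225 0.05781259245401706 [ 0.8   0.3  -0.55]
13.3 [0.6532 0.0241 0.0997] yaw 1.225 0.05759146770390107 [-0.11  0.39 -0.8 ]
```

View pics/w12.png

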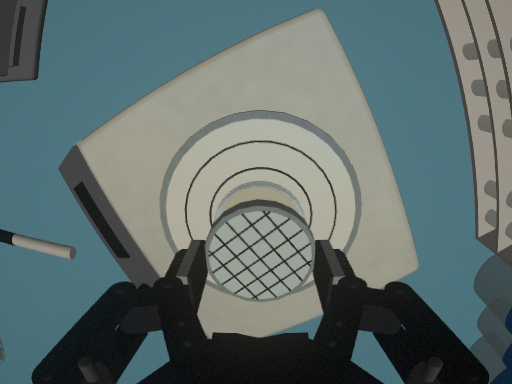

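View pics/zs12.png

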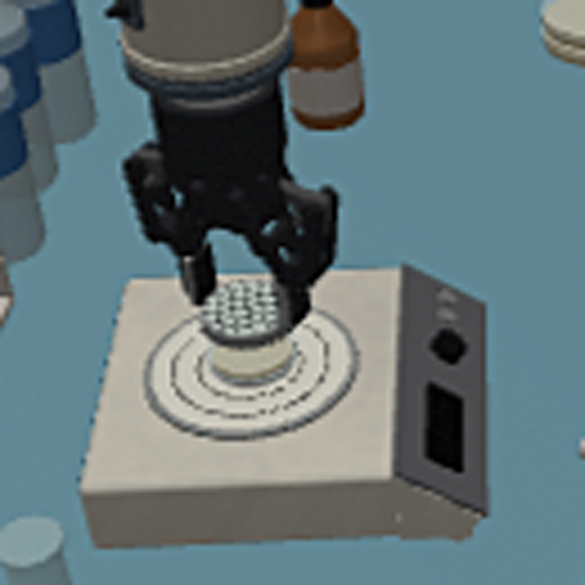

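Request:
{"name": "step_arm", "arguments": {
  "motion": [
    [[0, 0.15, -0.5], 0],
    [[0, 0.15, -1], 0],
    [[0, 0.15, -1.4], 0],
    [[0, 0.15, -1.7], 0],
    [[0, 0.15, -1.7], 0],
    [[0, 0.15, -1.7], 0]
  ]
}}

```text
time: 14.1
tool_pos: [0.653, 0.0257, 0.0829]
orientation: [[0.339, 0.941, 0.005], [0.941, -0.339, -0.001], [0.001, 0.005, -1.0]]
wrist_force: [-3.0, -0.1, 8.5]
finger_gap: 0.0575
```

```bash
python3 look.py wrist w13;python3 look.py side s13;python3 - <<'E'
import cv2
im=cv2.imread('pics/s13.png');cv2.imwrite('pics/zs13.png',cv2.resize(im[130:260,130:260],None,fx=4.5,fy=4.5,interpolation=cv2.INTER_CUBIC))
E
```

```text
14.1 [0.653  0.0257 0.0829] yaw 1.225 0.05750896375757992 [-3.   -0.13  8.46]
14.15 [0.653  0.0257 0.0829] yaw 1.225 0.05761073050543833 [-2.35 -0.49  7.57]
```

View pics/w13.png

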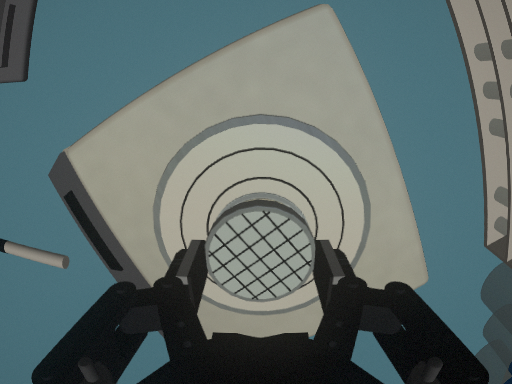

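View pics/zs13.png

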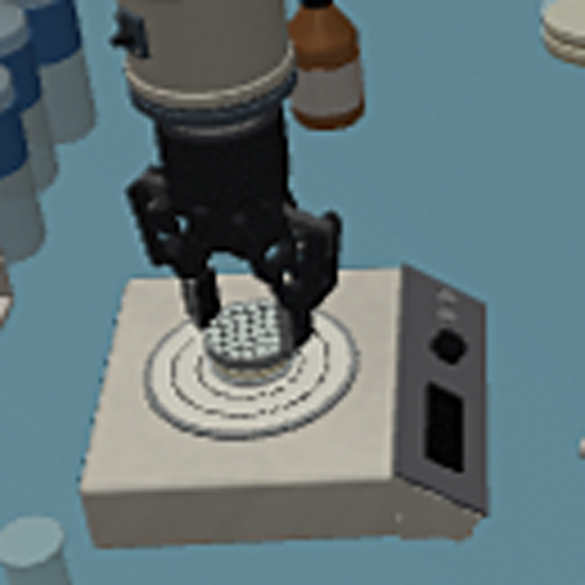

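The disc has touched the dish (about 8 N) and looks aligned in both views. I'll release it and rise to check.

Request:
{"name": "step_arm", "arguments": {
  "motion": [
    [[0, 0, 0], 0],
    [[0, 0, 0], 0],
    [[0, 0, 0], 0],
    [[0, 0, 0], 0],
    [[0, 0, 1], 0],
    [[0, 0, 3], 0],
    [[0, -2, 6], 0],
    [[0, -6, 10], 0],
    [[0, -9, 13], 0],
    [[0, -9, 13], 0]
  ],
  "gripper": 0
}}

```text
time: 15.45
tool_pos: [0.6542, -0.0665, 0.2162]
orientation: [[0.341, 0.94, 0.01], [0.94, -0.341, -0.002], [0.002, 0.01, -1.0]]
wrist_force: [-0.3, 0.5, -0.4]
finger_gap: 0.0854
```

```bash
python3 look.py wrist w14;python3 look.py side s14;python3 - <<'E'
import cv2,numpy as np
im=cv2.imread('pics/s14.png');w=cv2.imread('pics/w14.png')
cv2.imwrite('pics/z14.png',np.hstack([cv2.resize(im[170:250,140:220],(400,400),interpolation=2),cv2.resize(w[30:150,160:280],(400,400),interpolation=2)]))
E
```

```text
15.45 [ 0.6542 -0.0665  0.2162] yaw 1.223 0.08540634271999258 [-0.35  0.46 -0.44]
15.5 [ 0.6534 -0.065   0.2143] yaw 1.223 0.08525387369040219 [-0.71  0.39 -0.29]
```

View pics/z14.png

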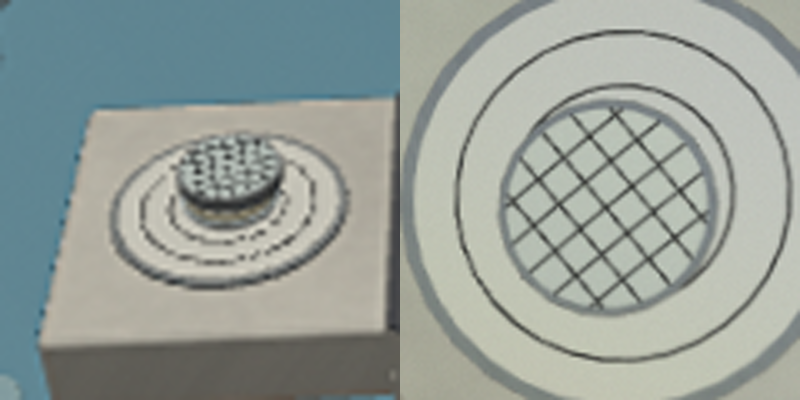

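View pics/w14.png

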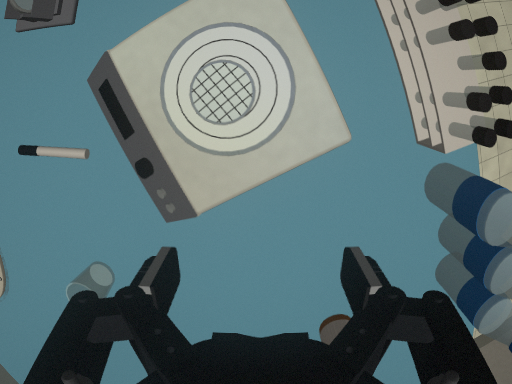

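```bash
python3 - <<'E'
from h import *;import pickle
c=pickle.load(open('pics/w14.pkl','rb'))
print(plane(c,(222.4,92.1),.0905,True))
cd=robot.get_calibration('side');cs=robot.get_calibration('scene')
# side pixel of disc top
print(plane(cd,(140+230/5,170+167/5),.091))
E
python3 ring.py w14 228 88
```

```text
[0.65246546 0.0235974  0.0905    ]
[0.64993321 0.02881914 0.091     ]
[228.5  92.4] [10.6 11. ] c@.066 [0.6554 0.0226] r 0.0051
[236.1  86.1] [10.7 10.9] c@.066 [0.6645 0.0257] r 0.0052
[222.  85.] [10.7 11.1] c@.066 [0.6522 0.0317] r 0.0052
[230.   78.4] [10.5 11.1] c@.066 [0.6616 0.035 ] r 0.0052
[220.5  93.1] [67.  76.9] c@.066 [0.6546 0.0276] r 0.0301
[224.6  89.5] [66.7 72.6] c@.066 [0.6525 0.0268] r 0.0343
[226.4  88.3] [97.  99.1] c@.066 [0.6543 0.0275] r 0.0485
[226.5  88.5] [ 99.1 101.6] c@.066 [0.6544 0.0274] r 0.0496
[227.   88.5] [125.3 128.3] c@.066 [0.6544 0.0275] r 0.063
[227.4  88.6] [132.4 135.3] c@.066 [0.6545 0.0273] r 0.0667
```

```bash
python3 - <<'E'
from h import *
o=robot.get_obs();print(o['qpos'].round(3),o['time'])
cs=robot.get_calibration('scene');cd=robot.get_calibration('side')
for n,a,b in [('pen',(270,188),(280,237)),('flaskbase',(390,236),(145,287)),('wbottlebase',(420,182),(167,368)),('red1',(312,126),(372,331)),('red2',(346,133),(328,362)),('red1e',(278,136),(366,283)),('red2e',(373,151),(263,361))]:
    print(n,plane(cs,a,.01)[:2].round(3),plane(cd,b,.01)[:2].round(3))
E
```

```text
[-1.890e-01  5.510e-01  1.291e+00  1.000e-03  1.294e+00  1.570e-01] 15.55
pen [0.387 0.057] [0.383 0.066]
flaskbase [0.731 0.25 ] [0.715 0.267]
wbottlebase [0.602 0.481] [0.607 0.481]
red1 [0.175 0.357] [0.166 0.362]
red2 [0.273 0.437] [0.268 0.445]
red1e [0.165 0.219] [0.163 0.222]
red2e [0.403 0.454] [0.405 0.451]
```

Request:
{"name": "step_arm", "arguments": {
  "motion": [
    [[-3, 4, 3], -0.17],
    [[-5.5, 8, 4], -0.34],
    [[-8, 12, 5], -0.51],
    [[-10.5, 16, 5], -0.68],
    [[-13, 20, 5], -0.85],
    [[-15.5, 24, 5], -1.02],
    [[-18, 28, 5], -1.19],
    [[-20, 32, 5], -1.36],
    [[-21.5, 35, 5], -1.53],
    [[-22, 35.7, 5], -1.7]
  ]
}}

```text
time: 16.8
tool_pos: [0.4306, 0.295, 0.2621]
orientation: [[0.888, -0.46, -0.003], [-0.46, -0.888, -0.006], [-0.0, 0.007, -1.0]]
wrist_force: [0.5, -0.2, 0.9]
finger_gap: 0.0858
```

Request:
{"name": "step_arm", "arguments": {
  "motion": [
    [[0, 0, 0], 0],
    [[0, 0, 0], 0]
  ]
}}

```text
time: 17.05
tool_pos: [0.4302, 0.295, 0.2616]
orientation: [[0.89, -0.456, -0.004], [-0.456, -0.89, -0.007], [-0.001, 0.008, -1.0]]
wrist_force: [-0.1, -0.6, -0.1]
finger_gap: 0.0851
```

```bash
python3 look.py wrist w15
```

```text
17.05 [0.4302 0.295  0.2616] yaw -0.474 0.08506051960239405 [-0.08 -0.62 -0.06]
```

View pics/w15.png

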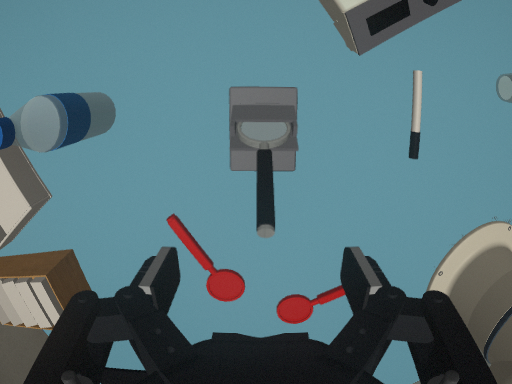

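```bash
python3 - <<'E'
from h import *;import pickle
w=pickle.load(open('pics/w15.pkl','rb'));cs=robot.get_calibration('scene');cd=robot.get_calibration('side')
T={}
for n,a,b,d in [('top',(265.3,230),(342,124.8),(269,257.2)),('bot',(264.5,150),(341.6,156.5),(249.2,276))]:
    r=[ray(w,a,True),ray(cs,b),ray(cd,d)]
    for s in (r,[r[0],r[1]],[r[0],r[2]]):
        x,e=tri(s);print(n,x.round(4),np.round(e,4))
    T[n]=tri([r[0],r[2]])[0]
# holder base corners in wrist at z~.006
for uv in [(230,87),(298,87),(297,170),(230,170)]: print(plane(w,uv,.006,True).round(4))
d=T['top']-T['bot'];print(np.linalg.norm(d),np.degrees(np.arccos(d[2]/np.linalg.norm(d))),np.arctan2(d[1],d[0]))
E
```

```text
top [0.4007 0.3036 0.172 ] [0.0016 0.0024 0.0009]
top [0.4016 0.3033 0.1727] [0.002 0.002]
top [0.3997 0.3024 0.1714] [0.0002 0.0002]
bot [0.4473 0.2797 0.0857] [0.003  0.0021 0.0022]
bot [0.449  0.2775 0.0905] [0.0014 0.0014]
bot [0.4473 0.2774 0.0804] [0.0011 0.0011]
[0.5303 0.2831 0.006 ]
[0.4897 0.2034 0.006 ]
[0.388  0.2542 0.006 ]
[0.4305 0.3366 0.006 ]
0.1057262370550064 30.5880461958706 2.6581179454765547
```

Request:
{"name": "step_arm", "arguments": {
  "motion": [
    [[-0.3, -0.5, -4], 0],
    [[-0.3, -0.5, -8], 0],
    [[-0.3, -0.5, -11], 0],
    [[-0.3, -0.5, -13], 0],
    [[-0.3, -0.5, -14.4], 0],
    [[-0.3, -0.5, -14.7], 0],
    [[-0.3, -0.5, -14.7], 0]
  ]
}}

```text
time: 17.98
tool_pos: [0.4278, 0.2898, 0.1151]
orientation: [[0.89, -0.457, -0.004], [-0.457, -0.89, -0.006], [-0.0, 0.007, -1.0]]
wrist_force: [-0.0, 0.6, 0.5]
finger_gap: 0.0853
```

```bash
python3 look.py wrist w16;python3 look.py side s16;python3 - <<'E'
import cv2
im=cv2.imread('pics/s16.png');cv2.imwrite('pics/zs16.png',cv2.resize(im[190:330,180:320],None,fx=4.2,fy=4.2,interpolation=cv2.INTER_CUBIC))
E
```

```text
17.975 [0.4278 0.2898 0.1151] yaw -0.474 0.08531171878281898 [-0.04  0.63  0.52]
18.025 [0.4279 0.2899 0.1153] yaw -0.474 0.08558281554453119 [-1.19 -0.2   0.02]
```

View pics/w16.png

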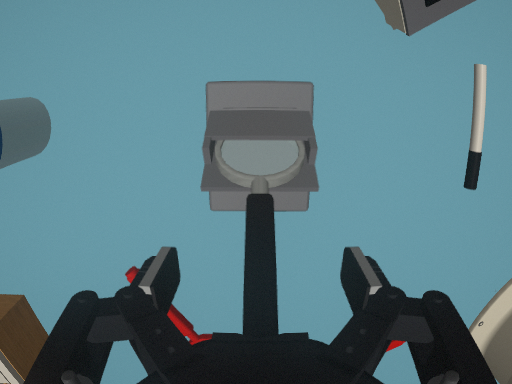

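View pics/zs16.png

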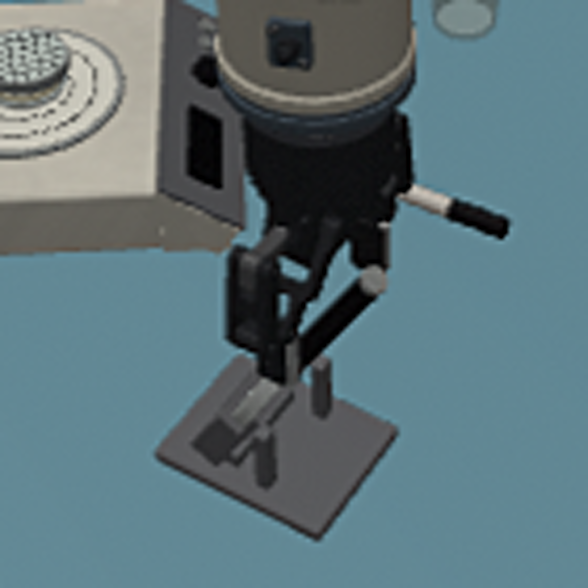

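Request:
{"name": "step_arm", "arguments": {
  "motion": [
    [[0, 0, -0.1], 0],
    [[0, 0, -0.1], 0],
    [[0, 0, -0.1], 0],
    [[0, 0, -0.1], 0],
    [[0, 0, -0.1], 0],
    [[0, 0, -0.1], 0],
    [[0, 0, -0.1], 0]
  ],
  "gripper": 1,
  "force": 100
}}

```text
time: 18.95
tool_pos: [0.428, 0.29, 0.1145]
orientation: [[0.89, -0.457, -0.003], [-0.457, -0.89, -0.006], [0.0, 0.006, -1.0]]
wrist_force: [-0.4, -0.0, 2.7]
finger_gap: 0.0143
```

```bash
python3 look.py wrist w17
```

```text
18.95 [0.428  0.29   0.1145] yaw -0.474 0.014267332950504499 [-0.36 -0.04  2.7 ]
```

View pics/w17.png

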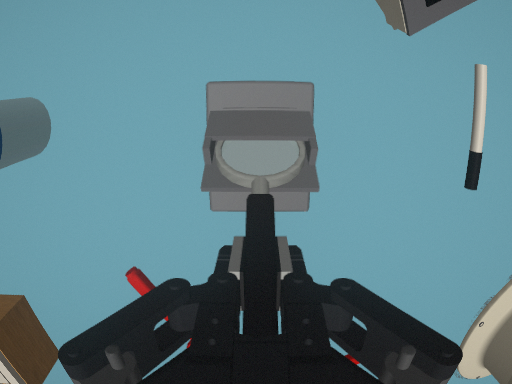

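Request:
{"name": "step_arm", "arguments": {
  "motion": [
    [[-0.22, 0.11, 0.43], 0],
    [[-0.67, 0.34, 1.3], 0],
    [[-1.1, 0.57, 2.17], 0],
    [[-1.55, 0.8, 3.03], 0],
    [[-2, 1.03, 3.9], 0],
    [[-2.45, 1.26, 4.77], 0],
    [[-2.9, 1.49, 5.63], 0],
    [[-3.35, 1.72, 6.5], 0],
    [[-3.6, 1.83, 8], 0],
    [[-3.6, 1.83, 9], 0]
  ]
}}

```text
time: 20.25
tool_pos: [0.392, 0.3085, 0.2057]
orientation: [[0.89, -0.457, -0.002], [-0.457, -0.89, -0.005], [0.001, 0.006, -1.0]]
wrist_force: [-0.2, -0.0, -1.8]
finger_gap: 0.0146
```

```bash
python3 look.py wrist w18;python3 look.py side s18;python3 - <<'E'
import cv2
im=cv2.imread('pics/s18.png');cv2.imwrite('pics/zs18.png',cv2.resize(im[150:330,180:360],None,fx=3.3,fy=3.3,interpolation=cv2.INTER_CUBIC))
E
```

```text
20.25 [0.392  0.3085 0.2057] yaw -0.474 0.014609561190706864 [-0.21 -0.01 -1.76]
20.3 [0.3926 0.3087 0.2066] yaw -0.474 0.014633618176410377 [ 0.23 -0.17  0.37]
```

View pics/w18.png

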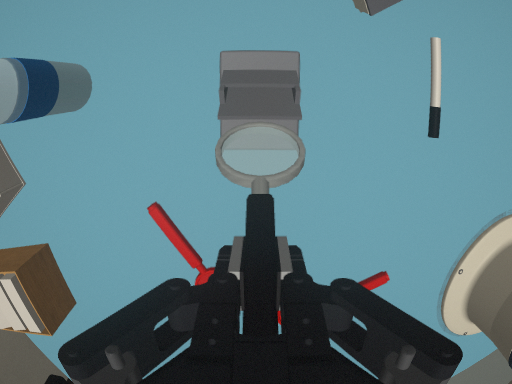

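View pics/zs18.png

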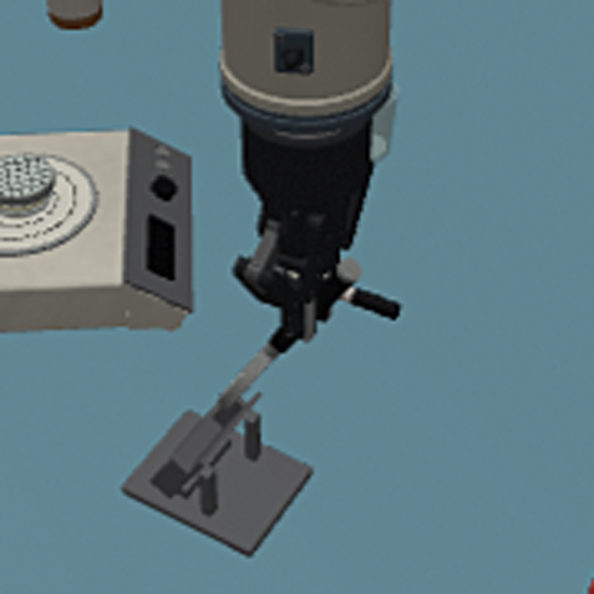

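Request:
{"name": "step_arm", "arguments": {
  "motion": [
    [[0, -3, 2], 0],
    [[0.5, -9, 3], 0],
    [[1, -15, 3], 0],
    [[1.5, -21, 3], 0],
    [[2, -27, 3], 0],
    [[2.5, -33, 3], 0],
    [[3, -39, 3], 0],
    [[4, -45, 3], 0],
    [[5, -51, 2], 0],
    [[6, -56, 0], 0]
  ]
}}

```text
time: 21.6
tool_pos: [0.4529, -0.2543, 0.2057]
orientation: [[0.889, -0.458, 0.0], [-0.458, -0.889, -0.006], [0.003, 0.005, -1.0]]
wrist_force: [0.6, 0.7, -1.3]
finger_gap: 0.014
```

Request:
{"name": "step_arm", "arguments": {
  "motion": [
    [[0, 0, -3], 0],
    [[0, 0, -6], 0],
    [[0, 0, -8], 0],
    [[0, 0, -9], 0],
    [[0, 0, -9], 0],
    [[0, 0, -9], 0]
  ]
}}

```text
time: 22.35
tool_pos: [0.4532, -0.2546, 0.1164]
orientation: [[0.889, -0.458, 0.001], [-0.458, -0.889, -0.006], [0.004, 0.005, -1.0]]
wrist_force: [0.7, 0.2, -1.5]
finger_gap: 0.014
```

```bash
python3 look.py wrist w19;python3 look.py side s19;python3 - <<'E'
import cv2
im=cv2.imread('pics/s19.png');cv2.imwrite('pics/zs19.png',cv2.resize(im[60:240,170:350],None,fx=3.3,fy=3.3,interpolation=cv2.INTER_CUBIC))
E
```

```text
22.35 [ 0.4532 -0.2546  0.1164] yaw -0.476 0.014041810189135279 [ 0.66  0.15 -1.53]
22.4 [ 0.4533 -0.2546  0.1165] yaw -0.476 0.014148572201500524 [-0.55 -0.48 -0.76]
```

View pics/w19.png

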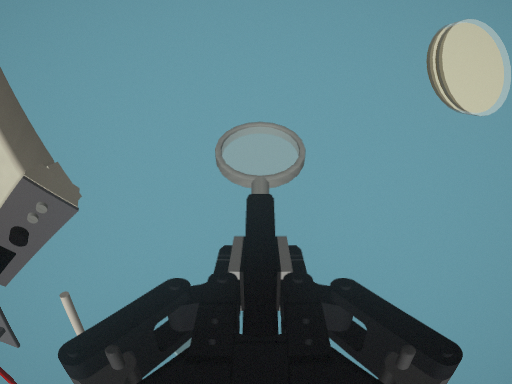

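View pics/zs19.png

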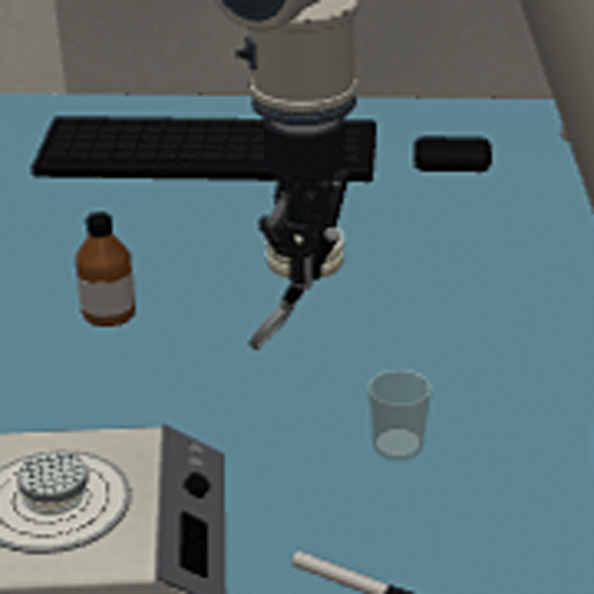

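Request:
{"name": "step_arm", "arguments": {
  "motion": [
    [[2, -1, 0], 0],
    [[4, -2, -0.5], 0],
    [[4, -2, -1.2], 0],
    [[4, -2, -1.8], 0],
    [[4, -2, -2], 0],
    [[4, -2, -2], 0]
  ],
  "force": 50
}}

```text
time: 23.2
tool_pos: [0.4929, -0.2744, 0.0965]
orientation: [[0.889, -0.458, 0.001], [-0.458, -0.889, -0.006], [0.004, 0.005, -1.0]]
wrist_force: [-0.1, 0.6, -0.4]
finger_gap: 0.0147
```

Request:
{"name": "step_arm", "arguments": {
  "motion": [
    [[0, 0, -0.2], 0],
    [[-0.4, 0.2, -0.45], 0],
    [[-0.8, 0.4, -0.75], 0],
    [[-1.15, 0.6, -1.05], 0],
    [[-1.5, 0.8, -1.35], 0],
    [[-1.85, 1, -1.65], 0],
    [[-2.2, 1.15, -2], 0],
    [[-2.55, 1.3, -2.35], 0],
    [[-2.85, 1.45, -2.7], 0],
    [[-2.85, 1.45, -2.7], 0]
  ]
}}

```text
time: 24.45
tool_pos: [0.4635, -0.2594, 0.0698]
orientation: [[0.889, -0.458, 0.001], [-0.458, -0.889, -0.006], [0.003, 0.005, -1.0]]
wrist_force: [-5.8, 3.2, 14.3]
finger_gap: 0.0145
```

```bash
python3 look.py wrist w20;python3 look.py side s20;python3 - <<'E'
import cv2
im=cv2.imread('pics/s20.png');cv2.imwrite('pics/zs20.png',cv2.resize(im[90:190,190:310],None,fx=5,fy=5,interpolation=cv2.INTER_CUBIC))
E
```

```text
24.45 [ 0.4635 -0.2594  0.0698] yaw -0.476 0.014496230167756792 [-5.78  3.22 14.29]
24.5 [ 0.4635 -0.2594  0.0699] yaw -0.476 0.01426084333336233 [-6.55  2.57 13.04]
```

View pics/w20.png

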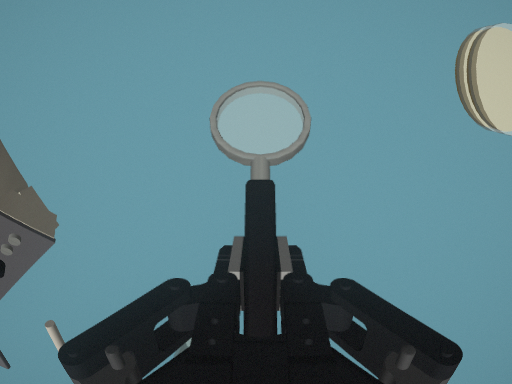

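View pics/zs20.png

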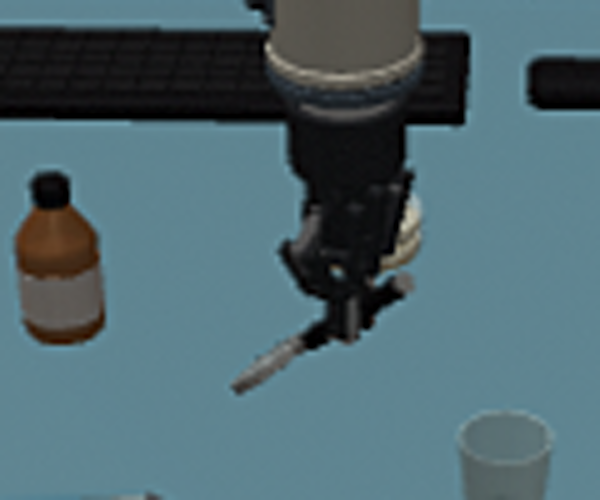

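Request:
{"name": "step_arm", "arguments": {
  "motion": [
    [[-0.6, 0.3, -0.8], 0],
    [[-1.1, 0.6, -1.65], 0],
    [[-1.55, 0.8, -2.55], 0],
    [[-1.95, 1, -3.45], 0],
    [[-2.25, 1.15, -4.4], 0],
    [[-2.5, 1.25, -5.4], 0],
    [[-2.6, 1.35, -6], 0],
    [[-2.65, 1.35, -6.5], 0],
    [[-2.65, 1.35, -6.6], 0],
    [[-2.65, 1.35, -6.6], 0]
  ]
}}

```text
time: 25.8
tool_pos: [0.4362, -0.2454, 0.004]
orientation: [[0.889, -0.458, -0.0], [-0.458, -0.889, -0.005], [0.002, 0.005, -1.0]]
wrist_force: [-5.5, 2.5, 6.8]
finger_gap: 0.0142
```

```bash
python3 look.py wrist w21;python3 look.py side s21;python3 - <<'E'
import cv2
im=cv2.imread('pics/s21.png');cv2.imwrite('pics/zs21.png',cv2.resize(im[90:190,190:310],None,fx=5,fy=5,interpolation=cv2.INTER_CUBIC))
E
```

```text
25.8 [ 0.4362 -0.2454  0.004 ] yaw -0.476 0.014189660531928343 [-5.46  2.52  6.84]
25.85 [ 0.4362 -0.2453  0.004 ] yaw -0.476 0.01463951945359052 [-4.99  2.02  7.67]
```

View pics/w21.png

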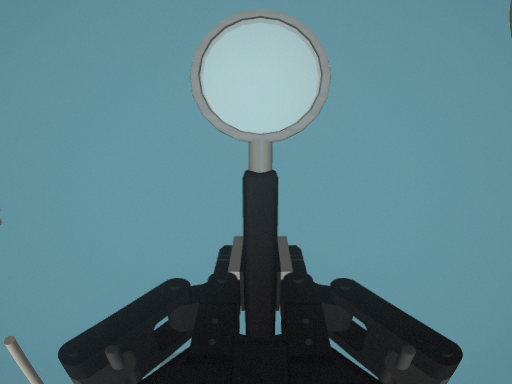

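View pics/zs21.png

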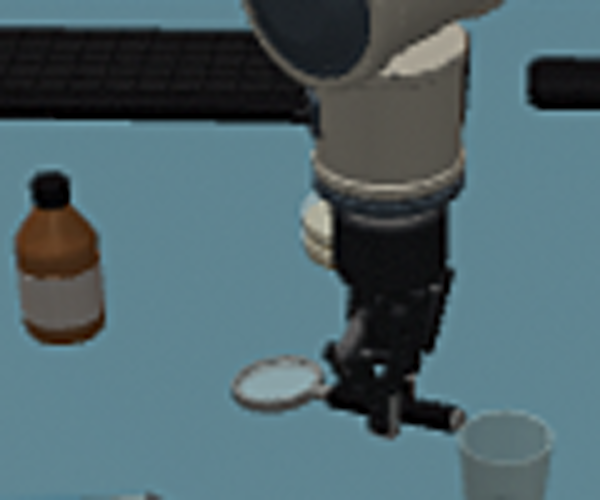

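Request:
{"name": "step_arm", "arguments": {
  "motion": [
    [[0, 0, 0], 0],
    [[0, 0, 0], 0],
    [[0, 0, 1], 0],
    [[0, 0, 4], 0],
    [[0, 0, 8], 0],
    [[0, 0, 12], 0],
    [[0, 0, 16], 0],
    [[0, 0, 18], 0],
    [[0, 0, 18], 0],
    [[0, 0, 18], 0]
  ],
  "force": 110
}}

```text
time: 27.15
tool_pos: [0.4357, -0.245, 0.1834]
orientation: [[0.889, -0.458, -0.001], [-0.458, -0.889, -0.005], [0.001, 0.005, -1.0]]
wrist_force: [0.7, 0.0, -2.9]
finger_gap: 0.0135
```

```bash
python3 look.py wrist w22;python3 look.py side s22;python3 look.py scene c22;python3 - <<'E'
import cv2
im=cv2.imread('pics/s22.png');cv2.imwrite('pics/zs22.png',cv2.resize(im[60:180,190:330],None,fx=5,fy=5,interpolation=cv2.INTER_CUBIC))
im=cv2.imread('pics/c22.png');cv2.imwrite('pics/zc22.png',cv2.resize(im[120:280,100:300],None,fx=3.6,fy=3.6,interpolation=cv2.INTER_CUBIC))
E
```

```text
27.15 [ 0.4357 -0.245   0.1834] yaw -0.476 0.013541339375109197 [ 0.68  0.03 -2.94]
27.2 [ 0.4356 -0.2449  0.1831] yaw -0.476 0.013707559256836668 [ 0.08 -0.5  -1.03]
27.25 [ 0.4356 -0.245   0.1831] yaw -0.476 0.013725500348606581 [-0.87  0.53 -1.92]
```

View pics/w22.png

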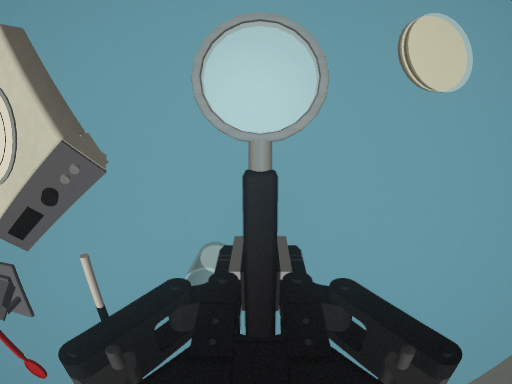

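View pics/zs22.png

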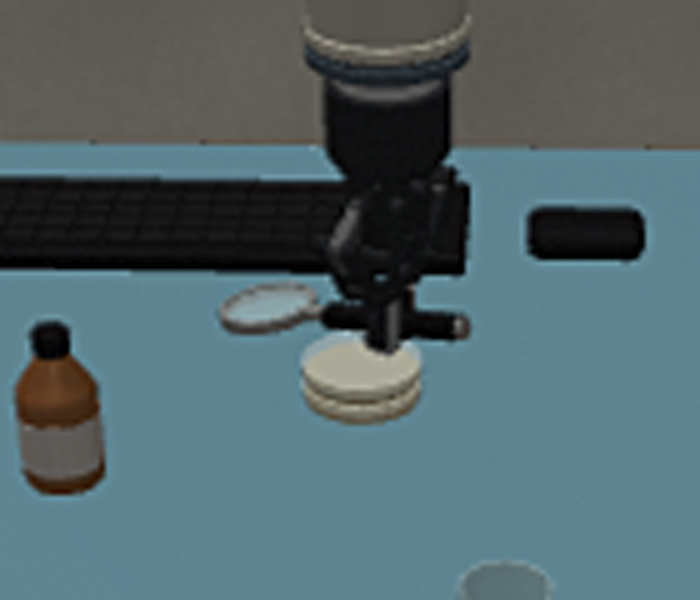

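View pics/zc22.png

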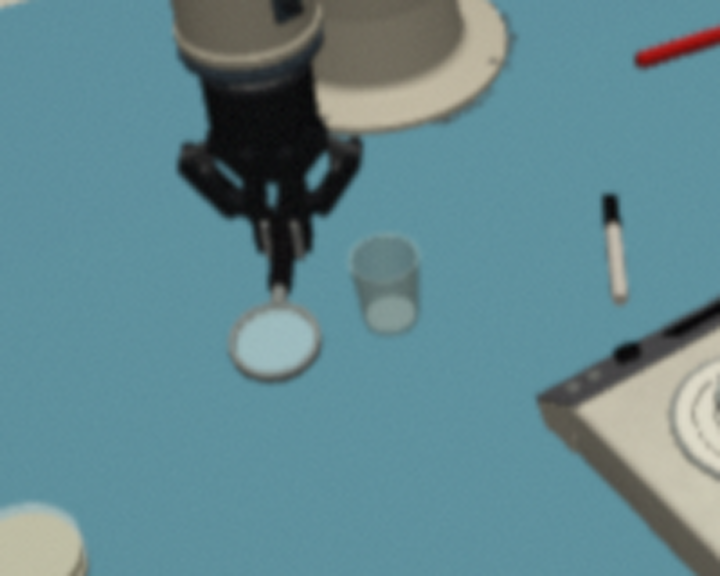

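```bash
cat > lens.py <<'E'
import sys,pickle
from h import *
w=pickle.load(open('pics/w22.pkl','rb'));cs=robot.get_calibration('scene');cd=robot.get_calibration('side')
t=np.array([.4356,-.245,.1831]);X=np.array([.889,-.458,0])
r=[ray(w,(260.7,79),True),ray(cs,(176.4,214.4)),ray(cd,(243.6,121.4))]
for s in (r,r[:2],[r[0],r[2]],r[1:]):
    x,e=tri(s);print('lens',x.round(4),np.round(e,4),'along',((x-t)@X).round(4),'dz',(x-t)[2].round(4))
# fit lens circle pixels: near/far rim in wrist, find tilt: neck/handle lens-end in wrist
o,d=ray(cd,(282.2,125)) # handle end, assume in vertical plane through tool x axis
n=np.cross(X,[0,0,1]);p=o+d*((t-o)@n)/(d@n);print('handle end',p.round(4),((p-t)@X).round(4),(p-t)[2].round(4))
o,d=ray(cd,(243.6,121.4));p=o+d*((t-o)@n)/(d@n);print('lens on plane side',p.round(4),((p-t)@X).round(4),(p-t)[2].round(4))
E
python3 lens.py
```

```text
lens [ 0.5149 -0.287   0.1823] [0.0015 0.0015 0.0005] along 0.0898 dz -0.0008
lens [ 0.5144 -0.2868  0.1811] [0.0014 0.0014] along 0.0892 dz -0.002
lens [ 0.5147 -0.2881  0.1821] [0.0007 0.0007] along 0.09 dz -0.001
lens [ 0.5156 -0.286   0.1827] [0.0006 0.0006] along 0.0899 dz -0.0004
handle end [ 0.3887 -0.2208  0.2083] -0.0528 0.0252
lens on plane side [ 0.5151 -0.2859  0.1832] 0.0894 0.0001
```

Request:
{"name": "step_arm", "arguments": {
  "motion": [
    [[2, 0, 0], 0.18],
    [[5, 1, 0], 0.36],
    [[8, 2, 0], 0.54],
    [[11, 3, 0], 0.72],
    [[14, 4, 0], 0.9],
    [[17, 5, 0], 1.08],
    [[20, 6, 0], 1.26],
    [[23, 7, 0], 1.44],
    [[26, 8, 0], 1.62],
    [[27.4, 8.5, 0], 1.8]
  ]
}}

```text
time: 28.55
tool_pos: [0.7107, -0.1592, 0.1816]
orientation: [[0.237, 0.971, 0.003], [0.971, -0.237, -0.0], [0.0, 0.003, -1.0]]
wrist_force: [0.0, -0.3, -1.3]
finger_gap: 0.0136
```

Request:
{"name": "step_arm", "arguments": {
  "motion": [
    [[0, 0, -2], 0.13],
    [[0, 0, -5], 0.25],
    [[0, 0, -8], 0.25],
    [[0, 0, -9.2], 0.25],
    [[0, 0, -9.5], 0.25],
    [[0, 0, -9.5], 0.25]
  ]
}}

```text
time: 29.3
tool_pos: [0.7112, -0.1594, 0.0873]
orientation: [[-0.01, 1.0, 0.004], [1.0, 0.01, 0.0], [0.0, 0.004, -1.0]]
wrist_force: [0.7, 1.0, -0.7]
finger_gap: 0.0138
```

```bash
python3 look.py wrist w23;python3 look.py side s23;python3 look.py scene c23;python3 - <<'E'
import cv2,numpy as np
im=cv2.imread('pics/s23.png');a=cv2.resize(im[130:250,130:250],None,fx=3.3,fy=3.3,interpolation=cv2.INTER_CUBIC)
im=cv2.imread('pics/c23.png');b=cv2.resize(im[180:300,230:350],None,fx=3.3,fy=3.3,interpolation=cv2.INTER_CUBIC)
cv2.imwrite('pics/z23.png',np.hstack([a,b]))
E
```

```text
29.3 [ 0.7112 -0.1594  0.0873] yaw 1.581 0.013829057339792429 [ 0.73  1.02 -0.69]
29.35 [ 0.7113 -0.1594  0.0877] yaw 1.581 0.01425808750539692 [ 0.67  0.1  -1.53]
29.4 [ 0.7113 -0.1594  0.0878] yaw 1.581 0.014120880288641537 [-0.78  0.43  0.06]
```

View pics/w23.png

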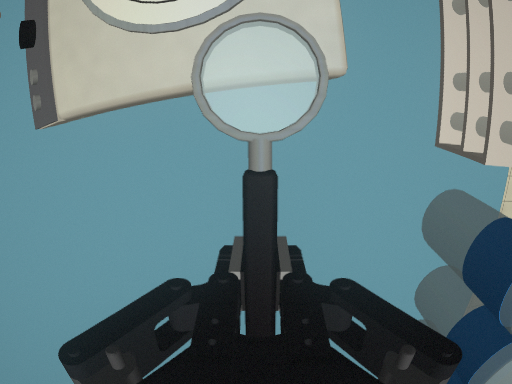

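View pics/z23.png

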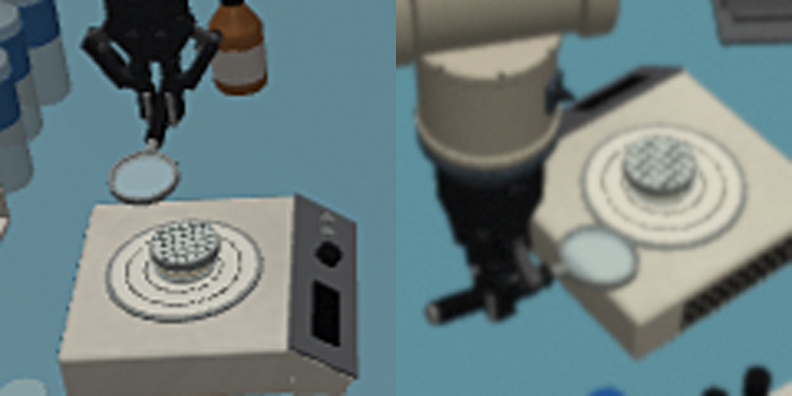

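Request:
{"name": "step_arm", "arguments": {
  "motion": [
    [[0, 0, -0.8], 0],
    [[0, 0, -1.4], 0],
    [[0, 0, -1.8], 0],
    [[0, 0, -2.2], 0],
    [[0, 0, -2.5], 0],
    [[0, 0, -2.8], 0],
    [[0, 0, -3.1], 0],
    [[0, 0, -3.3], 0],
    [[0, 0, -3.5], 0],
    [[0, 0, -3.5], 0]
  ],
  "force": 50
}}

```text
time: 30.7
tool_pos: [0.712, -0.1603, 0.0535]
orientation: [[-0.01, 1.0, 0.007], [1.0, 0.01, -0.001], [-0.001, 0.007, -1.0]]
wrist_force: [-0.2, -5.9, 8.4]
finger_gap: 0.0144
```

```bash
python3 look.py side s24;python3 look.py scene c24;python3 - <<'E'
import cv2,numpy as np
im=cv2.imread('pics/s24.png');a=cv2.resize(im[130:250,130:250],None,fx=3.3,fy=3.3,interpolation=cv2.INTER_CUBIC)
im=cv2.imread('pics/c24.png');b=cv2.resize(im[180:300,230:350],None,fx=3.3,fy=3.3,interpolation=cv2.INTER_CUBIC)
cv2.imwrite('pics/z24.png',np.hstack([a,b]))
E
```

```text
30.7 [ 0.712  -0.1603  0.0535] yaw 1.581 0.014430856303819822 [-0.23 -5.85  8.44]
30.75 [ 0.712  -0.1602  0.0536] yaw 1.581 0.01413302383904074 [-1.37 -5.55  8.46]
```

View pics/z24.png

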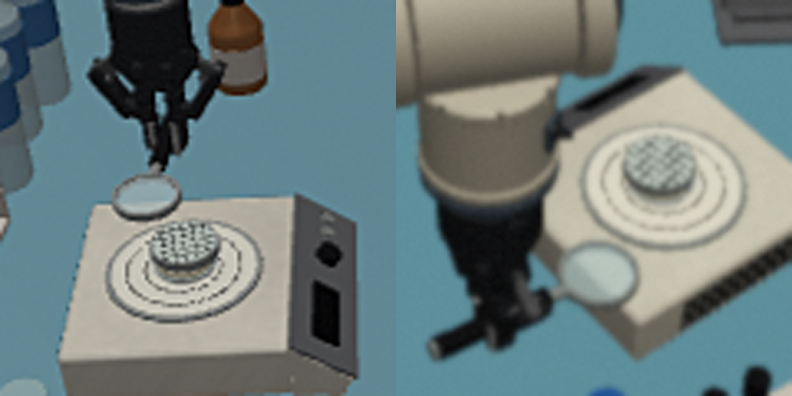

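Request:
{"name": "step_arm", "arguments": {
  "motion": [
    [[0, 0, 0], 0],
    [[0, 0, 0], 0],
    [[0, 0, 0.5], 0],
    [[0, 0, 2], 0],
    [[0, 0, 5], 0],
    [[0, 0, 8], 0],
    [[0, 0, 10], 0],
    [[0, 0, 11], 0],
    [[0, 0, 11], 0],
    [[0, 0, 11], 0]
  ],
  "force": 110
}}

```text
time: 32.05
tool_pos: [0.7115, -0.1601, 0.1626]
orientation: [[-0.01, 1.0, 0.005], [1.0, 0.01, -0.001], [-0.001, 0.005, -1.0]]
wrist_force: [-0.1, 0.5, -0.8]
finger_gap: 0.014
```

```bash
python3 look.py wrist w25; python3 look.py side s25;python3 look.py scene c25;python3 - <<'E'
import cv2,numpy as np
im=cv2.imread('pics/s25.png');cv2.imwrite('pics/zs25.png',cv2.resize(im[100:220,130:250],None,fx=5,fy=5,interpolation=cv2.INTER_CUBIC))
im=cv2.imread('pics/c25.png');cv2.imwrite('pics/zc25.png',cv2.resize(im[180:300,220:340],None,fx=5,fy=5,interpolation=cv2.INTER_CUBIC))
E
```

```text
32.05 [ 0.7115 -0.1601  0.1626] yaw 1.581 0.014042708761792014 [-0.14  0.48 -0.83]
32.1 [ 0.7115 -0.1601  0.1625] yaw 1.581 0.013961916408675749 [ 0.33 -0.31 -1.4 ]
32.15 [ 0.7116 -0.1601  0.1625] yaw 1.581 0.01409388304636043 [-1.2   0.49 -0.96]
```

View pics/zs25.png

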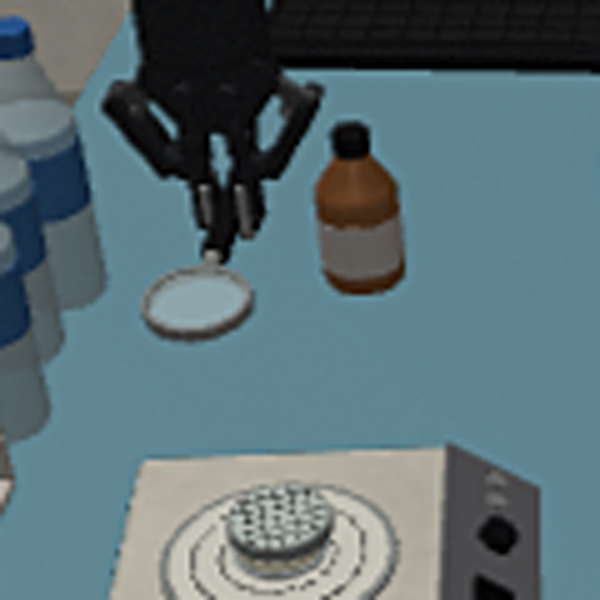

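View pics/zc25.png

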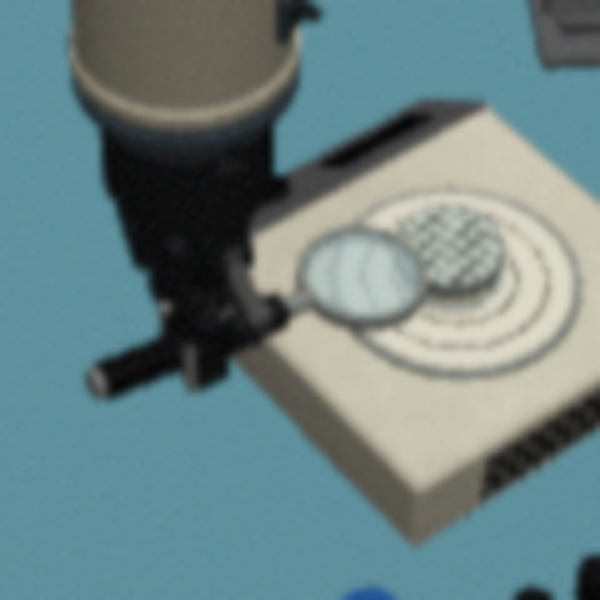

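View pics/w25.png

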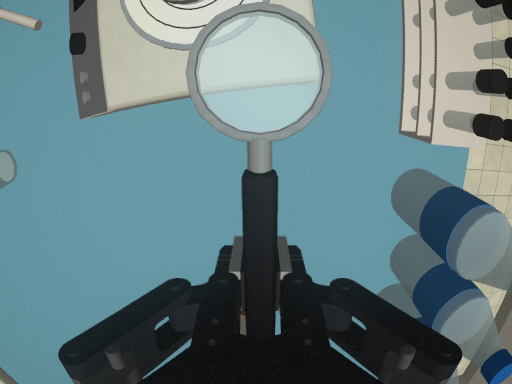

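```bash
python3 - <<'E'
from h import *;import pickle
w=pickle.load(open('pics/w25.pkl','rb'));cs=robot.get_calibration('scene');cd=robot.get_calibration('side')
t=np.array([.7115,-.1601,.1625]);X=np.array([-.01,1,0])
r=[ray(w,(260,72),True),ray(cs,(292.8,235)),ray(cd,(169.4,160.2))]
for s in (r,r[:2],[r[0],r[2]],r[1:]):
    x,e=tri(s);print('lens',x.round(4),np.round(e,4),'along',((x-t)@X).round(4),'dz',(x-t)[2].round(4))
n=np.cross(X,[0,0,1])
for nm,uv in (('end',(240,256)),('lens',(292.8,235))):
    o,d=ray(cs,uv);p=o+d*((t-o)@n)/(d@n);print(nm,p.round(4),((p-t)@X).round(4),(p-t)[2].round(4))
E
```

```text
lens [ 0.7096 -0.0678  0.1711] [0.0017 0.0021 0.0007] along 0.0923 dz 0.0086
lens [ 0.7102 -0.0679  0.1718] [0.0018 0.0018] along 0.0923 dz 0.0093
lens [ 0.7094 -0.0693  0.1701] [0. 0.] along 0.0908 dz 0.0076
lens [ 0.7095 -0.0663  0.1713] [0.0012 0.0012] along 0.0938 dz 0.0088
end [ 0.712  -0.2089  0.1811] -0.0488 0.0186
lens [ 0.7106 -0.0659  0.1712] 0.0942 0.0087
```

Request:
{"name": "step_arm", "arguments": {
  "motion": [
    [[-1, 2, 0], 0],
    [[-2.5, 4, 0], 0],
    [[-4, 6, 0], 0],
    [[-5.2, 8, -0.5], 0],
    [[-5.7, 9, -1], 0],
    [[-5.7, 9.3, -1.2], 0],
    [[-5.7, 9.3, -1.2], 0],
    [[-5.7, 9.3, -1.2], 0],
    [[-5.7, 9.3, -1.2], 0]
  ]
}}

```text
time: 33.33
tool_pos: [0.6549, -0.0676, 0.1507]
orientation: [[-0.009, 1.0, 0.006], [1.0, 0.009, -0.001], [-0.001, 0.006, -1.0]]
wrist_force: [-0.1, -0.6, -1.0]
finger_gap: 0.0136
```

```bash
python3 look.py wrist w26; python3 look.py side s26;python3 look.py scene c26;python3 - <<'E'
import cv2,numpy as np
im=cv2.imread('pics/s26.png');cv2.imwrite('pics/zs26.png',cv2.resize(im[140:260,130:250],None,fx=5,fy=5,interpolation=cv2.INTER_CUBIC))
im=cv2.imread('pics/c26.png');cv2.imwrite('pics/zc26.png',cv2.resize(im[170:290,240:360],None,fx=5,fy=5,interpolation=cv2.INTER_CUBIC))
E
```

```text
33.325 [ 0.6549 -0.0676  0.1507] yaw 1.58 0.013613274290595846 [-0.12 -0.64 -0.98]
33.375 [ 0.6548 -0.0675  0.1507] yaw 1.58 0.013683779469136653 [-0.84 -0.65 -0.  ]
33.425 [ 0.6548 -0.0674  0.1508] yaw 1.58 0.014000063333381553 [-0.15 -0.21 -0.81]
```

View pics/w26.png

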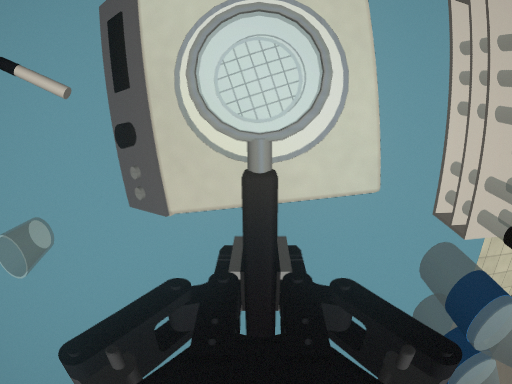

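View pics/zs26.png

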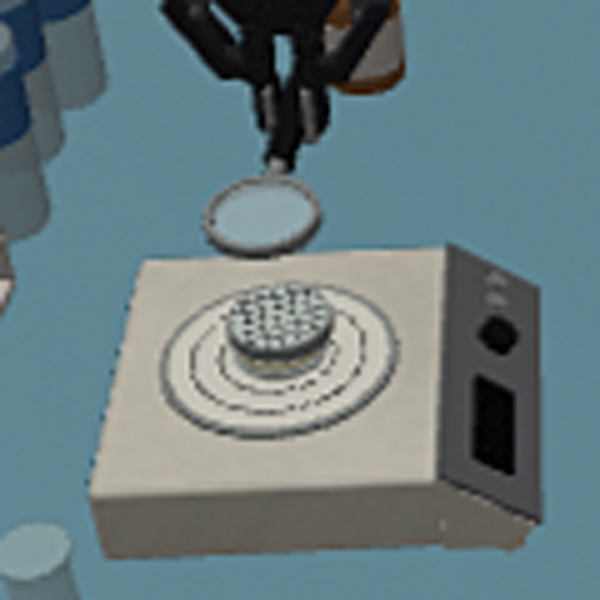

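View pics/zc26.png

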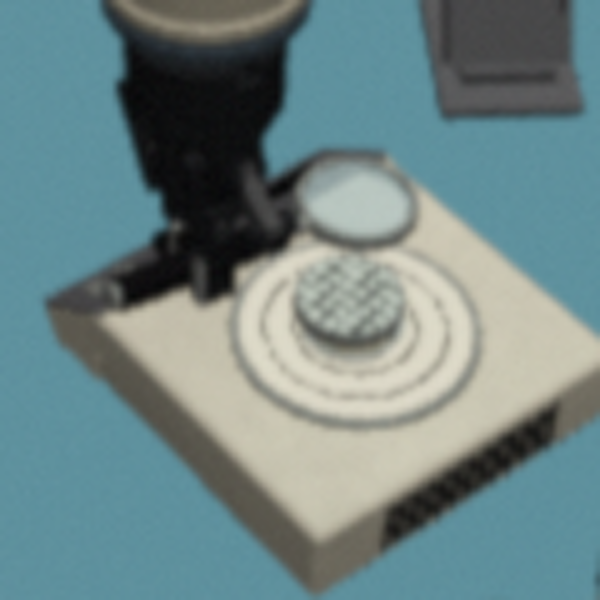

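```bash
python3 - <<'E'
from h import *;import pickle
w=pickle.load(open('pics/w26.pkl','rb'));cs=robot.get_calibration('scene');cd=robot.get_calibration('side')
for nm,a,b,c in (('lens',(182.4,183.2),(311.4,210),(260,73)),('disc',(185.8,203.6),(310.2,229.2),(260,80))):
    r=[ray(cd,a),ray(cs,b),ray(w,c,True)]
    print(nm,tri(r[:2])[0].round(4),tri(r)[0].round(4),np.round(tri(r)[1],4))
X=np.array([-.009,1,0]);t=np.array([.6548,-.0675,.1507]);n=np.cross(X,[0,0,1])
for nm,uv in (('end',(240+108/5,170+294/5)),('lens',(311.4,210))):
    o,d=ray(cs,uv);p=o+d*((t-o)@n)/(d@n);print(nm,p.round(4),((p-t)@X).round(4),(p-t)[2].round(4))
print(robot.get_obs()['joint_vel'].round(4))
E
```

```text
lens [0.6524 0.0263 0.1593] [0.6528 0.0246 0.159 ] [0.0007 0.0019 0.0019]
disc [0.6526 0.0264 0.0873] [0.653  0.025  0.0872] [0.0012 0.002  0.0016]
end [ 0.6553 -0.1207  0.1708] -0.0532 0.0201
lens [0.654  0.0258 0.1604] 0.0933 0.0097
[ 0.002  -0.0008  0.0039  0.001  -0.0009 -0.0006]
```

The lens centre is within about 1 mm of the disc's axis and about 82 mm above its underside. The tilt is about 4° and nothing is moving, so I'm handing in.

```bash
python3 - <<'E'
from h import *
robot.job_done(); o=robot.get_obs(); print(o['time'],o['tool_pos'].round(4),o['finger_gap'])
E
```

```text
the job is handed in; nothing more can be done
the job is handed in; nothing more can be done
```

I finished the plate count set-up and handed the job in at about 33 s of the 70 s allowed. The hand-in gives no verdict, so the figures below are from my own camera measurements.

- **Dish and disc:** I set the dish on the lit plate about 2–3 mm from its middle, then laid the counting disc on it about 2 mm off the dish's axis. Both were lowered until they touched (4–8 N) before I let go.
- **Magnifier:** I pulled it out along the holder's slant. I then levelled it by pressing the lens against the bench, and again against the edge of the counter housing, so that it turned between the finger pads. The bench press alone left it about 10° off, which was too close to the 11° limit.
- **Last checks:** The lens centre was within about 1 mm of the disc's axis and about 82 mm above its underside. It was tilted about 4°, held at a 110 N grip setting, and still.
- **Disagreements:** The scene and side cameras read heights about 4 mm lower than the task text, so I relied on differences between them and the wrist views. The camera views agreed to about 2 mm on horizontal positions.
- **Bystanders:** I did not measure them again at the end. I saw none touched or moved in the views I took, and the closest pass was the handle end near the beaker.

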